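# Fetch the crucible from behind the glassware for weighing

### The arm

A 6-joint arm with a two-finger parallel gripper is mounted at the origin on the work surface. World frame = base frame: x ahead of the robot, y to its left, z up, the work surface at z = 0. Lengths are in m, angles in degrees, forces in N, time in s.
With the tool pointing down it reaches from about 0.4 to 0.825 m from the base axis. Payload 7 kg.
Tool frame: the origin (TCP) lies at the very end of the fingers, on their centre line; the grasp point (between the pads) lies 19 mm behind it (r.hold_point_z is the distance from the TCP to the grasp point, in m); x points along the fingers, y is the direction in which the jaws open and shut, and the axes are right-handed (so a half turn about x gives the same grasp; the last joint's range is limited). The gripper opens to 88 mm and grips with 3 to 60 N. Pads are 19 mm wide; open, the fingers measure 130 mm over their backs; the gripper's body (78 mm by 193 mm) begins 47 mm behind the grasp point.
Start: joints at [-53.91, 20.546, 0.682, 0, -70.136, -16.507], TCP at [0.226, -0.636, 0.227] pointing down, gripper open.
Joint ranges: [-176.03, 176.03], [-82.01, 121.73], [-58.28, 71.71], [-173.87, 95.51], [-174.79, -0.11], [-173.66, 173.66]. Speed limits (degrees/s): [136.94, 136.94, 172.46, 180, 180, 180].

### API

Orientations are given as [roll, pitch, yaw] about the fixed x, y, z axes, in that order (R = Rz(yaw) Ry(pitch) Rx(roll)).
In Python, from plant import r gives the robot as it stands. The module is installed in compiled form; this text tells all that it offers.
- The arm moves only by the shell command python3 -m creep 'ROWS' [FORCE]. ROWS is JSON, a list of rows, each a list of 7 numbers: the turn, a rotation vector about the tool's x, y, z in rad, then the shift along the tool's x, y, z in cm, then the opening in per cent of the stroke, from 0 (shut) to 100 (fully open). In form: [[rx, ry, rz, x, y, z, fingers], ...]. A call has 1 to 8 rows; each row shifts and turns the commanded pose from where the row before left it, along the tool's axes as they then stand; what a row does not reach is not made up. A row lasts 1/10 s, in which the tool goes at most 50 mm and 8.59 degrees, less where a joint would pass 70% of its speed; a pose out of reach is approached as far as the arm can. A call is refused whole if a number of a shift passes 5 or a number of a turn 0.15, either way. A call with a gripper value outside its range is refused whole. The fingers move at their own pace and stop on an object; FORCE is the grip in N (left out, the last holds). Time passes only in rows, so rows that do not move let the fingers close. It gives the time, the measured TCP pose, the force and the opening at its end, in the units of the state.
- r.get_state(): the state, without advancing time (a new reading comes with each control period).
- r.capture(name): name is "scene" or "top"; returns (picture, depth): 480x640x3 uint8, blue, green, red; 480x640 float32, m along the optical axis (not along the pixel's ray), 0 where there is no reading.
- r.camera_info(name): a dict with "fovy" (degrees; the focal length in pixels is half the picture's height over the tangent of half this angle, whatever the lens; pixels are square), "cx", "cy" (the principal point, pixels), "dist_coeffs" ([k1, k2, p1, p2, k3] as OpenCV has them; the pictures are not rectified), "camera_from_world" (4x4, takes a point from world to camera coordinates). Camera axes: x right, y down, z forward; pixel columns grow to the right and rows downward; lengths in m; the calibration is good to about 2 mm. A picture is of the moment at which its call begins. camera_info takes no time and is no camera call.
- r.close_job(): hands the job in, once; it reports no verdict.
Trained networks look in the newest picture that a camera, given by its name, has taken for a name from the list of things; names that differ only in an ending like _2 or _b are one class to them, and where a whole thing is asked for, a point or a joint stands for the part that bears it (a point fixed in the world has none). Each returns a list of dicts, best first, with "score" (0 to 1); they miss things now and then, are a little off and sometimes report something else, mostly with a low value. They report only what shows in the picture. A call takes as long as a camera call. They do not tell look-alikes from the thing itself.
- r.look_for(query, camera): "rect" ([left, top, right, bottom] in pixels, round what is visible of it).
- r.masks_of(query, camera): "pixels" (480x640 bool, what is visible of it) and "rect" ([left, top, right, bottom] in pixels, round what is visible of it).
The state is a dict: "time_s": time; "joints": joint angles; "qd": joint speeds; "joint_torque": joint torques, N m; "tcp_pos": TCP position; "eef_rot": TCP orientation; "contact_force": force on the tool from outside, world axes, zero at the start; "moment": the same for the moment, N m; "gripper_width": finger opening in m.
Only numpy, scipy, OpenCV 4.12 (cv2) and the standard library are available. Lean on these libraries where they do the work, as an engineer would, in place of code of your own. Each camera call takes 0.05 s, during which the arm holds its last target. There are 200 camera calls.

### The job

The white crucible at the back of the blue mat is to be weighed, but the beaker, the stoppered flask and the measuring cylinder crowd it in: first stand all three of these upright in the green tray, then set the crucible upright in the middle of the balance pan, and after that put the three glass vessels back on the mat, each one in the place where it stood before. Do not let any of them tip over, and leave the dropper bottle and the shallow dish standing where they are.

Things in the scene. Friction and masses are not known exactly. Their poses are not given: they have to be found in the camera images.
- crucible_mid (a point): Small white porcelain crucible, an open cup without handle, 45 mm high, standing upright at the back of the mat (the side away from the robot): 47 mm across the rim (its widest), 45 mm across 15 mm below the rim, 41 mm across 16 mm above the foot, 27 mm across the foot; wall 3 mm; 50 g. The point is its centre, half-way up (22.5 mm above its foot), on its axis, z up along the axis.
- beaker_mid (a point): Tall clear glass beaker, open at the top, 54 mm across its straight wall (57 mm at the rim), 108 mm high, wall 2.5 mm, white printed bars on one side; about 85 g. Stands upright on the mat. The point is its centre, half-way up (54 mm above its foot), z up along its axis.
- flask_mid (a point): Clear glass conical flask with an orange stopper: 64 mm across near its foot, tapering to a straight neck 28 mm across that runs from 82 to 112 mm above the foot, a 33 mm rim from 112 to 118 mm, and the stopper (27 to 31 mm across, fixed in it) up to 132 mm; about 120 g. Stands upright on the mat. The point is its centre, half-way up (66 mm above its foot), z up along its axis.
- cylinder_mid (a point): Slim glass measuring cylinder, 146 mm high: blue six-sided foot 56 mm across and 13 mm high, tube 23 mm across, and a thin yellow collar (30 mm across, look only) from 130 to 138 mm above the foot; about 75 g, heavy at the foot. Stands upright on the mat. The point is its centre, half-way up (73 mm above the underside of its foot), z up along its axis.
- tray_in (a point): Green plastic tray, fixed and empty at the start, for setting things aside: outside 280 mm along its x by 180 mm along its y, 26 mm high with rim lips a little wider, walls 4 mm. The point is the centre of its inner floor, 4 mm above the table; x runs along the tray's long side, z up. It stands to the left or the right of the mat.
- pan (a point): Weighing pan of the white and grey electronic balance: a fixed flat steel disc 112 mm across, its top 76 mm above the table. The point is the middle of the pan's upper face, z up; the balance's x points from its display to its back. The body of the balance, 250 mm by 180 mm, reaches 63 mm high and lies from 161 mm before to 89 mm behind the pan's middle along x. It stands on the side of the mat where the tray does not.
- mat: Blue storage mat, 240 mm along its x by 310 mm along its y, 3 mm thick, fixed flat on the table; the glassware stands on it. Origin at the centre of its underside; x points away from the robot, z up.
- dropper_mid (a point): Small amber dropper bottle with a black cap and a white bulb, 38 mm across, 84 mm high, on a front corner of the mat; it stays where it is. The point is its centre, half-way up (42 mm above its foot).
- dish_mid (a point): Shallow white porcelain evaporating dish, 66 mm across the rim, 24 mm high, on the other front corner of the mat; it stays where it is. The point is half-way up, 12 mm above its foot, on its axis.
There are look-alikes about, which are no part of the job. What is shaped like the part that bears cylinder_mid but pink or red is not meant.

How it is judged:
By the outcome, as a careful person would: the job done as asked, in the order asked, and still so for the second after the job is handed in, with the robot touching nothing.
It also fails if it takes over 149 s, if anything falls off the work surface, if the arm or the gripper's body presses on something with over 40 N, if the wrist force passes 120 N, or if a joint passes its speed limit or range.

## Working session

There is one attempt and no reset: what is moved stays moved. The work goes in short steps, Python scripts to look and compute and a shell command to move; the robot and the scene stay as the last step left them, time stands still between calls to the robot, and variables do not carry over. Pictures are saved under pics/ and viewed, about 12 in all and at most 16, crops included, and the job is handed in when it is done.

```bash
mkdir -p pics; python3 - <<'E'
from plant import r
import cv2,numpy as np
s=r.get_state();print({k:np.round(v,3).tolist() for k,v in s.items()}, r.hold_point_z)
for n in("scene","top"):
    im,d=r.capture(n);cv2.imwrite(f"pics/{n}0.png",im);np.save(f"pics/{n}0_d.npy",d)
    c=r.camera_info(n);print(n,c["fovy"],c["cx"],c["cy"],c["dist_coeffs"]);print(np.round(c["camera_from_world"],4))
E
```

```text
{'time_s': 0.0, 'joints': [-53.91, 20.593, 0.634, -0.02, -70.136, -16.508], 'qd': [-0.081, -0.003, -0.036, 0.0, 0.033, -0.105], 'joint_torque': [-0.002, -58.272, 29.304, 6.997, 0.007, -0.0], 'tcp_pos': [0.226, -0.636, 0.226], 'eef_rot': [95.235, 89.904, 114.81], 'contact_force': [-0.333, 0.299, 0.596], 'moment': [-0.041, -0.031, 0.053], 'gripper_width': 0.088} 0.0188
scene 44.94827585841581 322.32730145811973 244.09887093679967 [0.00506236 0.         0.         0.         0.        ]
[[-0.5207  0.8537  0.0102  0.2823]
 [ 0.6583  0.4091 -0.6319 -0.295 ]
 [-0.5436 -0.3223 -0.775   1.4483]
 [ 0.      0.      0.      1.    ]]
top 48.71368059365083 315.52220313743817 236.6452963119119 [-0.09855793  0.          0.          0.          0.        ]
[[-0.0049 -0.9999 -0.0118  0.0049]
 [-0.9938  0.0062 -0.111   0.5335]
 [ 0.1111  0.0112 -0.9937  1.0389]
 [ 0.      0.      0.      1.    ]]
```

View pics/scene0.png

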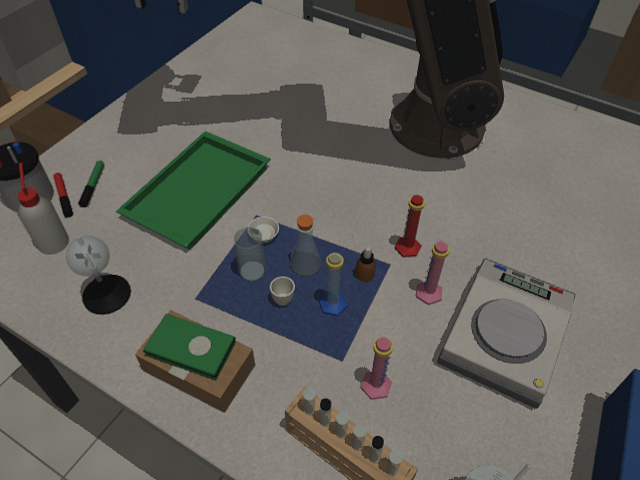

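View pics/top0.png

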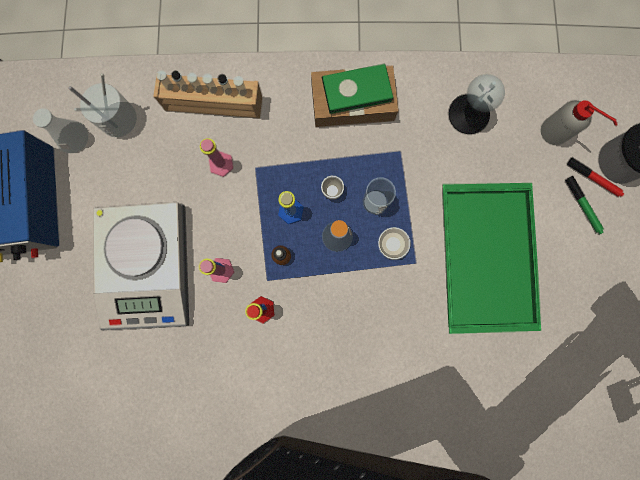

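```bash
python3 - <<'E'
from plant import r
for n in("scene","top"):
    r.capture(n)
    for q in("crucible_mid","beaker_mid","flask_mid","cylinder_mid","dropper_mid","dish_mid","pan","tray_in","mat"):
        try: print(n,q,[(round(float(x["score"]),2),[int(v) for v in x["rect"]]) for x in r.look_for(q,n)][:4])
        except Exception as e: print(n,q,e)
E
```

```text
scene crucible_mid [(0.89, [268, 277, 296, 306])]
scene beaker_mid [(0.62, [233, 227, 266, 284])]
scene flask_mid [(0.8, [289, 212, 323, 279])]
scene cylinder_mid [(0.98, [320, 255, 349, 314]), (0.84, [397, 195, 422, 255]), (0.68, [359, 337, 393, 400]), (0.61, [416, 239, 448, 305])]
scene dropper_mid [(0.59, [357, 247, 375, 281])]
scene dish_mid [(0.65, [248, 216, 281, 242])]
scene pan []
scene tray_in [(0.93, [114, 131, 271, 251])]
scene mat [(0.91, [192, 223, 390, 361])]
top crucible_mid [(0.93, [324, 176, 343, 200]), (0.44, [91, 200, 191, 331])]
top beaker_mid [(0.8, [360, 174, 397, 211])]
top flask_mid [(0.88, [320, 219, 351, 253])]
top cylinder_mid [(0.8, [276, 194, 305, 223]), (0.79, [242, 295, 273, 323]), (0.63, [200, 136, 234, 176]), (0.6, [201, 259, 230, 285])]
top dropper_mid [(0.76, [273, 246, 290, 263])]
top dish_mid [(0.8, [376, 227, 409, 259])]
top pan [(0.57, [91, 201, 190, 330])]
top tray_in [(0.95, [443, 181, 544, 332])]
top mat [(0.55, [255, 149, 416, 281])]
```

The scene view shows the mat with the crucible (282,291), beaker (250,255), flask (305,245), cylinder (334,285), dish (264,230) and dropper (366,265). The tray is at the robot's right and the balance at its left, with three red or pink cylinder look-alikes off the mat. Next I'll fit the silhouettes to get positions.

```bash
cat > h.py <<'E'
from plant import r
import cv2,numpy as np
from scipy.optimize import minimize
PROF={ # (height, radius)
"crucible_mid":[(0,.0135),(.016,.0205),(.030,.0225),(.045,.0235)],
"beaker_mid":[(0,.027),(.105,.027),(.105,.0285),(.108,.0285)],
"flask_mid":[(0,.031),(.006,.032),(.082,.014),(.112,.014),(.112,.0165),(.118,.0165),(.118,.0135),(.132,.0155)],
"cylinder_mid":[(0,.028),(.013,.028),(.013,.0115),(.13,.0115),(.13,.015),(.138,.015),(.138,.0115),(.146,.0115)],
"dropper_mid":[(0,.019),(.045,.019),(.065,.009),(.084,.006)],
"dish_mid":[(0,.015),(.024,.033)]}
def proj(P,n):
    c=r.camera_info(n);f=240/np.tan(np.radians(c["fovy"]/2))
    T=np.array(c["camera_from_world"]);K=np.array([[f,0,c["cx"]],[0,f,c["cy"]],[0,0,1.]])
    return cv2.projectPoints(np.asarray(P,float).reshape(-1,3),cv2.Rodrigues(T[:3,:3])[0],T[:3,3],K,np.array(c["dist_coeffs"]))[0][:,0]
def unproj(u,v,n,d=None,z=None):
    c=r.camera_info(n);f=240/np.tan(np.radians(c["fovy"]/2))
    T=np.linalg.inv(np.array(c["camera_from_world"]));K=np.array([[f,0,c["cx"]],[0,f,c["cy"]],[0,0,1.]])
    q=cv2.undistortPoints(np.array([[[u,v]]],float),K,np.array(c["dist_coeffs"]))[0,0]
    ray=T[:3,:3]@[q[0],q[1],1]; o=T[:3,3]
    return o+ray*(d if z is None else (z-o[2])/ray[2])
def sil(name,x,y,z0,n,S=4):
    m=np.zeros((480*S,640*S),np.uint8);a=np.linspace(0,2*np.pi,25)[:-1];p=PROF[name]
    for (h0,r0),(h1,r1) in zip(p,p[1:]):
        P=[(x+q*np.cos(t),y+q*np.sin(t),z0+h) for h,q in((h0,r0),(h1,r1)) for t in a]
        cv2.fillConvexPoly(m,cv2.convexHull(np.round(proj(P,n)*S+S/2-.5).astype(np.int32)),1)
    return m
def fit(name,mask,n,x0,z0=.003,S=4):
    M=cv2.resize(mask.astype(np.uint8),None,fx=S,fy=S,interpolation=cv2.INTER_NEAREST)
    def c(p):
        m=sil(name,p[0],p[1],z0,n,S);return -(m&M).sum()/(m|M).sum()
    o=minimize(c,x0,method="Nelder-Mead",options=dict(initial_simplex=[x0,x0+[.012,0],x0+[0,.012]],xatol=2e-4,fatol=1e-4))
    return o.x,-o.fun
def find(name,n,x0=None,z0=.003):
    """x0 guess picks the right candidate"""
    best=None
    for k in r.masks_of(name,n):
        l,t,R,b=k["rect"];h=PROF[name][-1][0]
        g=unproj((l+R)/2,(t+b)/2,n,z=z0+h/2)[:2]
        if x0 is not None and np.hypot(*(g-x0))>.05: continue
        if k["score"]<.3: continue
        return fit(name,k["pixels"],n,g,z0)
    return None,0
E
python3 - <<'E'
from h import *
from concurrent.futures import ThreadPoolExecutor
for n in("top","scene"):
    im,d=r.capture(n);np.save(f"pics/{n}d.npy",d)
    for q in PROF:
        x,i=find(q,n);print(n,q,None if x is None else np.round(x,4),round(i,2))
    for q in("mat","tray_in","pan"):
        for k in r.masks_of(q,n)[:1]:
            print(n,q,k["score"]); m=k["pixels"].astype(np.uint8)
            c=max(cv2.findContours(m,0,2)[0],key=cv2.contourArea)
            (u,v),wh,a=cv2.minAreaRect(c)
            ap=cv2.approxPolyDP(cv2.convexHull(c),8,True)[:,0]
            z={"mat":.003,"tray_in":.026,"pan":.063}[q]
            P=np.array([unproj(*p,n,z=z)[:2] for p in ap.astype(float)]);print(np.round(P,3).tolist())
E
```

```text
top crucible_mid [ 0.6838 -0.0149] -0.0
top beaker_mid [ 0.6842 -0.0909] -0.0
top flask_mid [0.4691 0.0098] -0.0
top cylinder_mid [0.7397 0.1632] -0.0
top dropper_mid None 0
top dish_mid [ 0.5899 -0.127 ] -0.0
top mat 0.88
[[0.715, -0.177], [0.483, -0.202], [0.45, 0.102], [0.685, 0.127]]
top tray_in 0.78
[[0.643, -0.445], [0.344, -0.45], [0.337, -0.265], [0.639, -0.258]]
top pan 0.89
[[0.597, 0.264], [0.361, 0.25], [0.35, 0.424], [0.587, 0.449]]
scene crucible_mid [ 0.6806 -0.0688] -0.0
scene beaker_mid [ 0.579  -0.0704] -0.0
scene flask_mid [0.5025 0.0379] -0.0
scene cylinder_mid [0.7495 0.1674] -0.0
scene dropper_mid [ 0.4908 -0.0008] -0.0
scene dish_mid [ 0.5906 -0.1279] -0.0
scene mat 0.89
[[0.716, -0.178], [0.58, -0.192], [0.479, -0.149], [0.452, 0.102], [0.686, 0.129]]
scene tray_in 0.58
[[0.341, -0.263], [0.641, -0.247], [0.646, -0.443], [0.347, -0.45]]
scene pan 0.55
[[0.384, 0.266], [0.377, 0.434], [0.623, 0.444], [0.633, 0.278]]h.py:30: RuntimeWarning: overflow encountered in scalar negative
  m=sil(name,p[0],p[1],z0,n,S);return -(m&M).sum()/(m|M).sum()
```

```bash
sed -i 's/return -(m&M).sum()\/(m|M).sum()/return -float((m\&M).sum())\/float((m|M).sum())/' h.py
python3 - <<'E'
from h import *
G=dict(crucible_mid=(.68,-.02),beaker_mid=(.64,-.1),flask_mid=(.57,-.03),cylinder_mid=(.62,.06),dropper_mid=(.52,.08),dish_mid=(.59,-.128))
for n in("top","scene"):
    im,d=r.capture(n)
    for q in PROF:
        x,i=find(q,n,G[q]);print(n,q,None if x is None else np.round(x,4),round(i,2))
    # depth cloud
    v,u=np.nonzero(d>0)
    c=r.camera_info(n);f=240/np.tan(np.radians(c["fovy"]/2));K=np.array([[f,0,c["cx"]],[0,f,c["cy"]],[0,0,1.]])
    xy=cv2.undistortPoints(np.c_[u,v].astype(float)[:,None],K,np.array(c["dist_coeffs"]))[:,0]
    z=d[v,u];T=np.linalg.inv(np.array(c["camera_from_world"]))
    P=np.c_[xy*z[:,None],z]@T[:3,:3].T+T[:3,3]
    Q=P[(P[:,1]>.24)&(P[:,1]<.46)&(P[:,0]>.33)&(P[:,0]<.65)&(P[:,2]>.071)&(P[:,2]<.09)]
    e=cv2.minEnclosingCircle(Q[:,:2].astype(np.float32));print("pan",len(Q),Q[:,2].mean(),Q[:,:2].mean(0),e)
    B=P[(P[:,1]>.24)&(P[:,1]<.47)&(P[:,0]>.33)&(P[:,0]<.65)&(P[:,2]>.05)]
    print("bal",cv2.minAreaRect(B[:,:2].astype(np.float32)))
    Tq=P[(P[:,1]<-.22)&(P[:,1]>-.48)&(P[:,0]>.3)&(P[:,0]<.68)&(P[:,2]>.02)&(P[:,2]<.03)]
    if len(Tq)>20: print("tray",cv2.minAreaRect(Tq[:,:2].astype(np.float32)))
    F=P[(P[:,1]<-.33)&(P[:,1]>-.37)&(P[:,0]>.45)&(P[:,0]<.55)];print("trayfloor z",np.median(F[:,2]))
E
```

```text
top crucible_mid [ 0.6327 -0.0318] 0.94
top beaker_mid [ 0.6098 -0.1218] 0.95
top flask_mid [ 0.5366 -0.0415] 0.96
top cylinder_mid [0.5908 0.054 ] 0.85
top dropper_mid [0.4977 0.0718] 0.94
top dish_mid None 0
pan 2500 0.07594340227639848 [0.51070956 0.35856946] ((0.5107544660568237, 0.3589107394218445), 0.05723248049616814)
bal ((0.4890155494213104, 0.35740989446640015), (0.22130170464515686, 0.17823217809200287), 2.959636926651001)
tray ((0.49090367555618286, -0.3553154170513153), (0.30460745096206665, 0.19072143733501434), 0.8768126964569092)
trayfloor z 0.0035368279339440534
scene crucible_mid None 0
scene beaker_mid [ 0.6092 -0.1222] 0.95
scene flask_mid [ 0.5379 -0.0421] 0.96
scene cylinder_mid [0.5914 0.0532] 0.86
scene dropper_mid [0.4975 0.0716] 0.88
scene dish_mid None 0
pan 2908 0.0756553026876858 [0.51490881 0.35926998] ((0.5126272439956665, 0.3581468462944031), 0.057358790189027786)
bal ((0.4938217103481293, 0.35737165808677673), (0.21694421768188477, 0.17581412196159363), 3.0395705699920654)
tray ((0.49221789836883545, -0.3555038571357727), (0.30814000964164734, 0.1942361295223236), 0.5044571757316589)
trayfloor z 0.0036856216367541217
```

```bash
python3 -m creep '[[0.114,0,0,0,0,0,100],[0.114,0,0,0,0,0,100],[0.114,0,0,0,0,0,100],[0,0,0,0,0,0,100]]' 20; cat >> h.py <<'E'
from scipy.spatial.transform import Rotation as Ro
def st(x=None,y=None,z=None):
    s=r.get_state();p=np.array(s["tcp_pos"]);R=Ro.from_euler("xyz",s["eef_rot"],degrees=True).as_matrix()
    a=np.degrees(np.arctan2(R[1,1],R[0,1]))
    print("t",round(s["time_s"],2),"tcp",np.round(p,4),"jaw ang",round(a,2),"axis",np.round(R[:,0],3),"F",np.round(s["contact_force"],1),"w",round(s["gripper_width"],4))
    if x is not None:
        g=np.array([x,y,p[2] if z is None else z])-p;print("shift cm (tool x,y,z):",np.round(R.T@g*100,2))
E
python3 -c "
from h import *
st(.591,.0535)
for n in('top','scene'):
    r.capture(n)
    for q,g in(('crucible_mid',(.633,-.03)),('dish_mid',(.53,-.14))):print(n,q,find(q,n,g))
"
```

```text
time_s: 3.2
tcp_pos: [0.2262, -0.6359, 0.2266]
eef_rot: [-37.8, 90.0, -37.9]
contact_force: [0.3, 0.1, -0.1]
gripper_width: 0.0877
t 3.2 tcp [ 0.2262 -0.6359  0.2266] jaw ang 89.89 axis [ 0. -0. -1.] F [ 0.3  0.1 -0.1] w 0.0877
shift cm (tool x,y,z): [-0.   69.01 36.35]
top crucible_mid (array([ 0.63221162, -0.03307072]), np.float64(0.8893581081081081))
top dish_mid (array([ 0.52074453, -0.1561812 ]), np.float64(0.9258371413589033))
scene crucible_mid (array([ 0.63381147, -0.03219684]), np.float64(0.962005766062603))
scene dish_mid (array([ 0.52059566, -0.15479587]), np.float64(0.6989024028478197))
```

```bash
python3 -m creep '[[0,0,0,0,2,1,100],[0,0,0,0,3.5,1.5,100],[0,0,0,0,4.3,2.3,100],[0,0,0,0,4.3,2.3,100],[0,0,0,0,4.3,2.3,100],[0,0,0,0,4.3,2.3,100],[0,0,0,0,4.3,2.3,100],[0,0,0,0,4.3,2.3,100]]' && python3 -m creep '[[0,0,0,0,4.3,2.3,100],[0,0,0,0,4.3,2.3,100],[0,0,0,0,4.3,2.3,100],[0,0,0,0,4.3,2.3,100],[0,0,0,0,4.3,2.3,100],[0,0,0,0,4.3,2.3,100],[0,0,0,0,4.3,2.3,100],[0,0,0,0,3.5,2,100]]' && python3 -m creep '[[0,0,0,0,0,0,100],[0,0,0,0,0,0,100]]'; python3 -c "
from h import *
st(.591,.0535,.096)"
```

```text
time_s: 4.3
tcp_pos: [0.3899, -0.3213, 0.2269]
eef_rot: [-20.4, 89.9, -20.3]
contact_force: [1.7, 0.4, 0.3]
gripper_width: 0.0877
time_s: 5.1
tcp_pos: [0.5712, 0.0155, 0.2269]
eef_rot: [17.1, 90.0, 17.2]
contact_force: [-0.5, -0.6, 0.5]
gripper_width: 0.0879
time_s: 5.3
tcp_pos: [0.5704, 0.0139, 0.2261]
eef_rot: [-162.4, 90.0, -162.2]
contact_force: [-1.1, -0.6, -1.5]
gripper_width: 0.0876
t 5.3 tcp [0.5704 0.0139 0.2261] jaw ang 90.14 axis [-0.001 -0.    -1.   ] F [-1.1 -0.6 -1.5] w 0.0876
shift cm (tool x,y,z): [13.01  3.96  2.08]
```

```bash
python3 -m creep '[[0,0,0,0,2,1,100],[0,0,0,0,1.96,1.08,100],[0,0,0,0,0,0,100],[0,0,0,2,0,0,100],[0,0,0,3,0,0,100],[0,0,0,3,0,0,100],[0,0,0,3,0,0,100],[0,0,0,2,0,0,100]]' && python3 -m creep '[[0,0,0,0,0,0,100],[0,0,0,0,0,0,100]]'; python3 -c "
from h import *
st(.591,.0535,.096)"
```

```text
time_s: 6.1
tcp_pos: [0.5904, 0.0522, 0.0945]
eef_rot: [-165.2, 89.9, -165.2]
contact_force: [-0.4, -0.2, 0.1]
gripper_width: 0.0878
time_s: 6.3
tcp_pos: [0.5916, 0.0525, 0.097]
eef_rot: [-94.6, 90.0, -94.6]
contact_force: [1.6, 0.2, 0.6]
gripper_width: 0.0879
t 6.3 tcp [0.5916 0.0525 0.097 ] jaw ang 90.0 axis [-0. -0. -1.] F [1.6 0.2 0.6] w 0.0879
shift cm (tool x,y,z): [ 0.1   0.1  -0.06]
```

```bash
python3 -m creep '[[0,0,0,0,0,0,60],[0,0,0,0,0,0,40],[0,0,0,0,0,0,20],[0,0,0,0,0,0,10],[0,0,0,0,0,0,10],[0,0,0,0,0,0,10],[0,0,0,0,0,0,10],[0,0,0,0,0,0,10]]' 20; python3 -c "
from h import *
st(.395,-.355)
im,d=r.capture('scene');cv2.imwrite('pics/s1.png',im[180:340,200:460].repeat(2,0).repeat(2,1))"
```

```text
time_s: 7.1
tcp_pos: [0.5911, 0.0526, 0.0965]
eef_rot: [-156.9, 90.0, -156.9]
contact_force: [-0.7, 0.0, -0.6]
gripper_width: 0.0291
t 7.1 tcp [0.5911 0.0526 0.0965] jaw ang 89.99 axis [-0. -0. -1.] F [-0.7  0.  -0.6] w 0.0291
shift cm (tool x,y,z): [ 1.000e-02 -4.076e+01 -1.960e+01]
```

```bash
python3 -m creep '[[0,0,0,0,0,0,10],[0,0,0,0,0,0,10],[0,0,0,0,0,0,10]]' 20 && python3 -m creep '[[0,0,0,-0.5,0,0,10],[0,0,0,-1,0,0,10],[0,0,0,-2,0,0,10],[0,0,0,-3,0,0,10],[0,0,0,-3,0,0,10],[0,0,0,-3,0,0,10],[0,0,0,-2,0,0,10],[0,0,0,-1,0,0,10]]'; python3 -c "
from h import *
st(.395,-.355)
im,d=r.capture('scene');cv2.imwrite('pics/s1.png',im[120:340,160:480].repeat(2,0).repeat(2,1))"
```

```text
time_s: 7.45
tcp_pos: [0.5911, 0.0526, 0.0965]
eef_rot: [-162.9, 90.0, -162.9]
contact_force: [-0.3, 0.2, 0.0]
gripper_width: 0.0227
time_s: 8.25
tcp_pos: [0.592, 0.0527, 0.2549]
eef_rot: [16.7, 89.8, 16.7]
contact_force: [0.3, 0.8, -1.3]
gripper_width: 0.0227
t 8.25 tcp [0.592  0.0527 0.2549] jaw ang 90.0 axis [ 0.004  0.001 -1.   ] F [ 0.3  0.8 -1.3] w 0.0227
shift cm (tool x,y,z): [ -0.13 -40.77 -19.7 ]
```

View pics/s1.png

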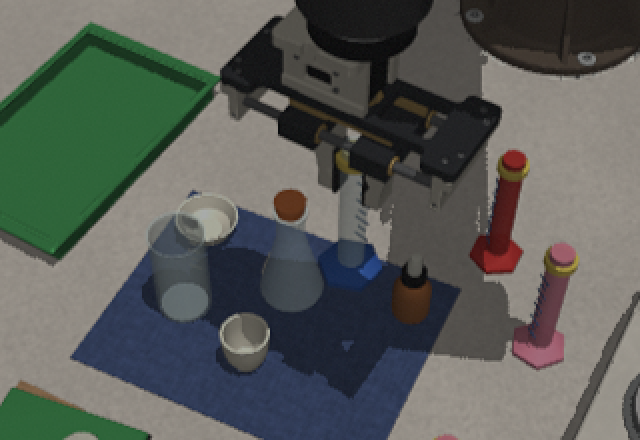

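The cylinder is held upright at crop (350,215), its foot clear of the mat. The other things have not moved. Now I carry it to the tray.

```bash
python3 -m creep '[[0,0,0,0,-1,-0.5,10],[0,0,0,0,-2,-1,10],[0,0,0,0,-2.8,-1.35,10],[0,0,0,0,-2.8,-1.35,10],[0,0,0,0,-2.8,-1.35,10],[0,0,0,0,-2.8,-1.35,10],[0,0,0,0,-2.8,-1.35,10],[0,0,0,0,-2.8,-1.35,10]]' && python3 -m creep '[[0,0,0,0,-2.8,-1.35,10],[0,0,0,0,-2.8,-1.35,10],[0,0,0,0,-2.8,-1.35,10],[0,0,0,0,-2.8,-1.35,10],[0,0,0,0,-2.8,-1.35,10],[0,0,0,0,-2.8,-1.35,10],[0,0,0,0,-2.5,-1.2,10],[0,0,0,0,-1.5,-0.7,10]]' && python3 -m creep '[[0,0,0,0,-0.5,-0.2,10],[0,0,0,0,0,0,10],[0,0,0,0,0,0,10]]'; python3 -c "
from h import *
st(.395,-.355,.0995)"
```

```text
time_s: 9.1
tcp_pos: [0.4927, -0.1473, 0.2504]
eef_rot: [179.2, 89.9, 179.2]
contact_force: [0.2, -0.3, -0.2]
gripper_width: 0.0228
time_s: 9.9
tcp_pos: [0.3921, -0.3549, 0.2503]
eef_rot: [158.0, 89.9, 157.9]
contact_force: [0.2, 0.3, -0.7]
gripper_width: 0.0226
time_s: 10.2
tcp_pos: [0.3925, -0.3581, 0.2511]
eef_rot: [144.9, 90.0, 144.8]
contact_force: [0.5, -0.1, -1.0]
gripper_width: 0.0229
t 10.2 tcp [ 0.3925 -0.3581  0.2511] jaw ang 89.97 axis [-0.001  0.    -1.   ] F [ 0.5 -0.1 -1. ] w 0.0229
shift cm (tool x,y,z): [15.16  0.3   0.26]
```

```bash
python3 -m creep '[[0,0,0,1,0.3,0.25,10],[0,0,0,3,0,0,10],[0,0,0,3,0,0,10],[0,0,0,3,0,0,10],[0,0,0,2.5,0,0,10],[0,0,0,1.5,0,0,10],[0,0,0,0.7,0,0,10],[0,0,0,0.4,0,0,10]]' && python3 -m creep '[[0,0,0,0,0,0,10],[0,0,0,0.2,0,0,10],[0,0,0,0,0,0,10],[0,0,0,0,0,0,10]]'; python3 -c "
from h import *
st(.395,-.355,.0975)"
```

```text
time_s: 11.0
tcp_pos: [0.3957, -0.3547, 0.0998]
eef_rot: [160.0, 89.9, 160.1]
contact_force: [-0.2, -0.4, 0.0]
gripper_width: 0.0228
time_s: 11.4
tcp_pos: [0.3958, -0.3555, 0.0991]
eef_rot: [-22.8, 89.9, -22.8]
contact_force: [-0.6, 0.5, -1.9]
gripper_width: 0.0224
t 11.4 tcp [ 0.3958 -0.3555  0.0991] jaw ang 89.99 axis [ 0.001 -0.    -1.   ] F [-0.6  0.5 -1.9] w 0.0224
shift cm (tool x,y,z): [ 0.16  0.05 -0.08]
```

```bash
python3 -m creep '[[0,0,0,0.12,0,0,10],[0,0,0,0,0,0,10],[0,0,0,0,0,0,40],[0,0,0,0,0,0,70],[0,0,0,0,0,0,100],[0,0,0,0,0,0,100],[0,0,0,0,0,0,100],[0,0,0,0,0,0,100]]' && python3 -m creep '[[0,0,0,-2,0,0,100],[0,0,0,-3,0,0,100],[0,0,0,-3,0,0,100],[0,0,0,-3,0,0,100],[0,0,0,-1,3,1.4,100],[0,0,0,0,4.2,1.9,100],[0,0,0,0,4.2,1.9,100],[0,0,0,0,4.2,1.9,100]]' && python3 -m creep '[[0,0,0,0,4.2,1.9,100],[0,0,0,0,4.2,1.9,100],[0,0,0,0,4.2,1.9,100],[0,0,0,0,2,0.9,100],[0,0,0,0,0,0,100],[0,0,0,0,0,0,100]]'; python3 -c "
from h import *
st(.5372,-.0418,.081)
im,d=r.capture('scene')
print(find('cylinder_mid','scene',(.396,-.355),.004))"
```

```text
time_s: 12.2
tcp_pos: [0.3956, -0.3554, 0.0974]
eef_rot: [13.2, 90.0, 13.2]
contact_force: [1.0, 1.5, -0.1]
gripper_width: 0.0653
time_s: 13.0
tcp_pos: [0.467, -0.1979, 0.2177]
eef_rot: [2.0, 90.0, 2.0]
contact_force: [1.7, -0.6, 0.7]
gripper_width: 0.0877
time_s: 13.6
tcp_pos: [0.5325, -0.053, 0.2171]
eef_rot: [-168.0, 90.0, -167.9]
contact_force: [-0.3, -0.7, 0.1]
gripper_width: 0.088
t 13.6 tcp [ 0.5325 -0.053   0.2171] jaw ang 90.06 axis [-0.001 -0.    -1.   ] F [-0.3 -0.7  0.1] w 0.088
shift cm (tool x,y,z): [13.61  1.12  0.48]
(array([ 0.39597335, -0.35334782]), np.float64(0.8700603267132109))
```

```bash
python3 -m creep '[[0,0,0,0,1.12,0.48,100],[0,0,0,0,0,0,100],[0,0,0,2,0,0,80],[0,0,0,3,0,0,80],[0,0,0,3,0,0,80],[0,0,0,3,0,0,80],[0,0,0,2,0,0,80],[0,0,0,0.6,0,0,80]]' && python3 -m creep '[[0,0,0,0,0,0,80],[0,0,0,0,0,0,80],[0,0,0,0,0,0,20],[0,0,0,0,0,0,20],[0,0,0,0,0,0,20],[0,0,0,0,0,0,20],[0,0,0,0,0,0,20],[0,0,0,0,0,0,20]]' 20 && python3 -m creep '[[0,0,0,0,0,0,20],[0,0,0,0,0,0,20],[0,0,0,0,0,0,20],[0,0,0,0,0,0,20]]'; python3 -c "
from h import *
st(.5372,-.0418,.081)"
```

```text
time_s: 14.5
tcp_pos: [0.536, -0.0429, 0.0792]
eef_rot: [-168.7, 89.8, -168.7]
contact_force: [-0.7, -0.2, 0.4]
gripper_width: 0.0702
time_s: 15.3
tcp_pos: [0.5375, -0.0422, 0.0815]
eef_rot: [-21.0, 90.0, -21.0]
contact_force: [0.2, -1.0, 0.4]
gripper_width: 0.0314
time_s: 15.7
tcp_pos: [0.5376, -0.0422, 0.0815]
eef_rot: [-17.4, 90.0, -17.4]
contact_force: [-0.6, -0.4, 2.5]
gripper_width: 0.031
t 15.7 tcp [ 0.5376 -0.0422  0.0815] jaw ang 89.99 axis [ 0. -0. -1.] F [-0.6 -0.4  2.5] w 0.031
shift cm (tool x,y,z): [ 0.05  0.04 -0.04]
```

```bash
python3 -m creep '[[0,0,0,0,0,0,60],[0,0,0,0,0,0,60],[0,0,0,0,0,0,60],[0,0,0,-0.6,0,0,60],[0,0,0,0,0,0,60],[0,0,0,0,0,0,20],[0,0,0,0,0,0,20],[0,0,0,0,0,0,20]]' 20 && python3 -m creep '[[0,0,0,0,0,0,20],[0,0,0,0,0,0,20],[0,0,0,0,0,0,20],[0,0,0,0,0,0,20],[0,0,0,0,0,0,20]]'; python3 -c "
from h import *
st(.5372,-.0418,.081)
im,d=r.capture('scene');cv2.imwrite('pics/s2.png',im[160:320,200:420].repeat(3,0).repeat(3,1))"
```

```text
time_s: 16.5
tcp_pos: [0.5374, -0.0422, 0.0873]
eef_rot: [-177.3, 90.0, -177.4]
contact_force: [1.0, -0.1, 0.2]
gripper_width: 0.0337
time_s: 17.0
tcp_pos: [0.5374, -0.0422, 0.0873]
eef_rot: [175.7, 90.0, 175.6]
contact_force: [-0.2, -0.7, -0.4]
gripper_width: 0.0318
t 17.0 tcp [ 0.5374 -0.0422  0.0873] jaw ang 89.99 axis [-0.  0. -1.] F [-0.2 -0.7 -0.4] w 0.0318
shift cm (tool x,y,z): [ 0.63  0.04 -0.02]
```

View pics/s2.png

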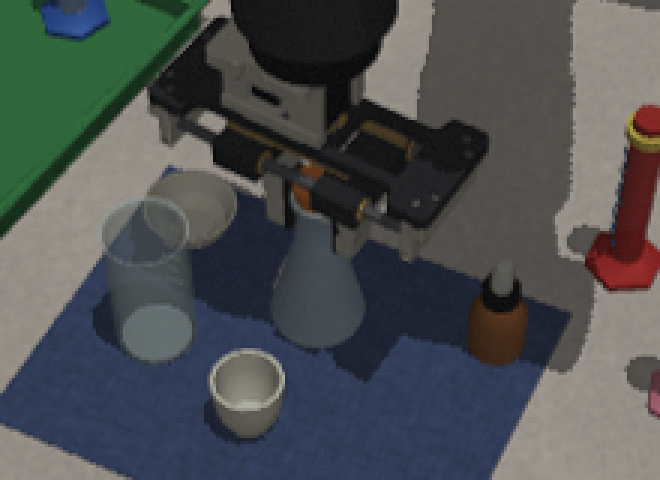

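The gripper straddles the flask neck at crop (320,215), and nothing else is disturbed. The pads are long enough to reach the 33 mm rim, so the width reads 31.8 mm. I'll raise the grip so the pads centre squarely on the rim.

```bash
python3 -m creep '[[0,0,0,0,0,0,55],[0,0,0,0,0,0,55],[0,0,0,0,0,0,55],[0,0,0,-1.0,0,0,55],[0,0,0,0,0,0,55],[0,0,0,0,0,0,20],[0,0,0,0,0,0,20],[0,0,0,0,0,0,20]]' 25 && python3 -m creep '[[0,0,0,0,0,0,20],[0,0,0,0,0,0,20],[0,0,0,0,0,0,20],[0,0,0,-0.3,0,0,20],[0,0,0,-0.7,0,0,20],[0,0,0,-1,0,0,20],[0,0,0,0,0,0,20],[0,0,0,0,0,0,20]]'; python3 -c "
from h import *
st(.5372,-.0418,.081)
im,d=r.capture('scene');cv2.imwrite('pics/s3.png',im[160:320,200:420].repeat(3,0).repeat(3,1))"
```

```text
time_s: 17.85
tcp_pos: [0.5374, -0.0423, 0.0973]
eef_rot: [-143.0, 90.0, -143.0]
contact_force: [-0.1, -0.3, 1.3]
gripper_width: 0.0317
time_s: 18.65
tcp_pos: [0.5377, -0.0421, 0.1179]
eef_rot: [21.0, 89.9, 21.0]
contact_force: [-0.2, -0.5, -1.6]
gripper_width: 0.0312
t 18.65 tcp [ 0.5377 -0.0421  0.1179] jaw ang 89.99 axis [ 0.001  0.    -1.   ] F [-0.2 -0.5 -1.6] w 0.0312
shift cm (tool x,y,z): [ 3.69  0.03 -0.06]
```

View pics/s3.png

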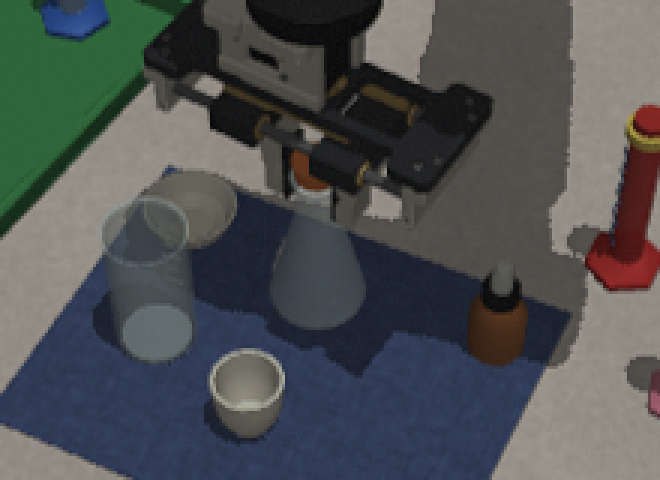

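The flask hangs upright about 2 cm clear of the mat at crop (318,250). I carry on to the tray.

```bash
python3 -m creep '[[0,0,0,-1,0,0,20],[0,0,0,-2,0,0,20],[0,0,0,-2.5,0,0,20],[0,0,0,-2.5,0,0,20],[0,0,0,-1.5,-0.5,-0.1,20],[0,0,0,0,-1.5,-0.2,20],[0,0,0,0,-2.5,-0.4,20],[0,0,0,0,-2.8,-0.4,20]]' && python3 -m creep '[[0,0,0,0,-2.8,-0.4,20],[0,0,0,0,-2.8,-0.4,20],[0,0,0,0,-2.8,-0.4,20],[0,0,0,0,-2.8,-0.4,20],[0,0,0,0,-2.8,-0.4,20],[0,0,0,0,-2.8,-0.4,20],[0,0,0,0,-2.8,-0.4,20],[0,0,0,0,-2.2,-0.4,20]]' && python3 -m creep '[[0,0,0,0,-1.5,-0.3,20],[0,0,0,0,-0.7,-0.1,20],[0,0,0,0,0,0,20],[0,0,0,0,0,0,20]]'; python3 -c "
from h import *
st(.49,-.355,.0995)"
```

```text
time_s: 19.5
tcp_pos: [0.5257, -0.116, 0.2119]
eef_rot: [167.6, 89.9, 167.6]
contact_force: [0.0, 0.4, -0.7]
gripper_width: 0.0307
time_s: 20.3
tcp_pos: [0.4931, -0.335, 0.2113]
eef_rot: [160.2, 89.9, 160.1]
contact_force: [-0.6, 0.3, -1.0]
gripper_width: 0.0309
time_s: 20.7
tcp_pos: [0.4903, -0.3547, 0.2122]
eef_rot: [123.0, 90.0, 123.0]
contact_force: [-0.8, 0.2, -1.8]
gripper_width: 0.0315
t 20.7 tcp [ 0.4903 -0.3547  0.2122] jaw ang 89.99 axis [-0.  0. -1.] F [-0.8  0.2 -1.8] w 0.0315
shift cm (tool x,y,z): [11.27 -0.03 -0.03]
```

```bash
python3 -m creep '[[0,0,0,1.5,0,0,20],[0,0,0,3,0,0,20],[0,0,0,3,0,0,20],[0,0,0,2,0,0,20],[0,0,0,1,0,0,20],[0,0,0,0.6,0,0,20],[0,0,0,0.1,0,0,20],[0,0,0,0,0,0,20]]' && python3 -m creep '[[0,0,0,0,0,0,20],[0,0,0,0,0,0,20]]'; python3 -c "
from h import *
st(.49,-.355,.0985)
im,d=r.capture('scene');print(find('flask_mid','scene',(.49,-.355),.004));cv2.imwrite('pics/s4.png',im[80:260,100:340].repeat(3,0).repeat(3,1))"
```

```text
time_s: 21.5
tcp_pos: [0.491, -0.3553, 0.1013]
eef_rot: [-26.0, 89.9, -26.0]
contact_force: [-0.4, 0.0, -1.2]
gripper_width: 0.0313
time_s: 21.7
tcp_pos: [0.4908, -0.3554, 0.1012]
eef_rot: [-20.6, 89.9, -20.6]
contact_force: [0.1, 0.1, -1.1]
gripper_width: 0.0312
t 21.7 tcp [ 0.4908 -0.3554  0.1012] jaw ang 89.99 axis [ 0.001 -0.001 -1.   ] F [ 0.1  0.1 -1.1] w 0.0312
shift cm (tool x,y,z): [ 0.27  0.04 -0.08]
(array([ 0.48950282, -0.3576042 ]), np.float64(0.8018348623853211))
```

View pics/s4.png

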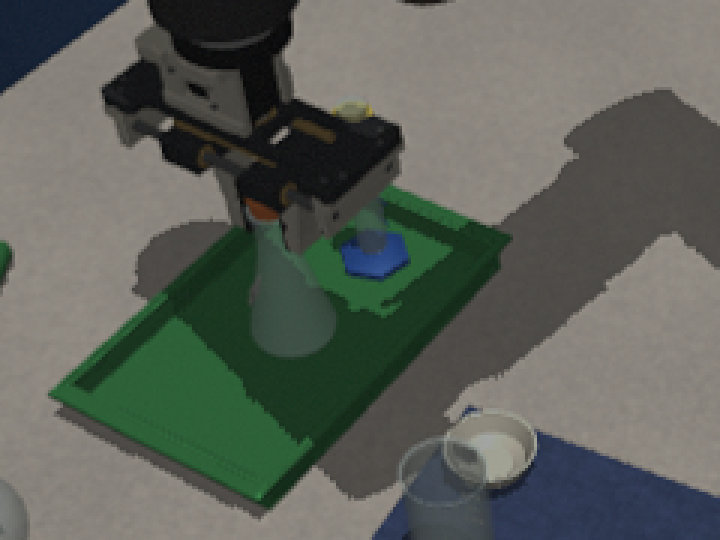

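```bash
python3 -c "
from h import *
k=[k for k in r.masks_of('flask_mid','scene')][0];print(k['score'],k['rect'])
x,y=.4905,-.3555
print((proj([(x,y,.006),(x,y,.128),(x,y,.138)],'scene')-[100,80])*3+1)
S=sil('flask_mid',x,y,.0065,'scene',4);im,_=r.capture('scene')
o=cv2.resize(im,None,fx=4,fy=4);cs=cv2.findContours(S,0,2)[0];cv2.drawContours(o,cs,-1,(0,0,255),1);cs=cv2.findContours(cv2.resize(k['pixels'].astype(np.uint8),None,fx=4,fy=4,interpolation=0),0,2)[0];cv2.drawContours(o,cs,-1,(255,255,0),1)
cv2.imwrite('pics/s5.png',o[480:840,600:1100])"
```

```text
0.83 [181.1, 145.5, 211.8, 202.9]
[[295.22232282 329.75340982]
 [267.54407062 204.67449081]
 [265.07878936 193.53783928]]
```

View pics/s5.png

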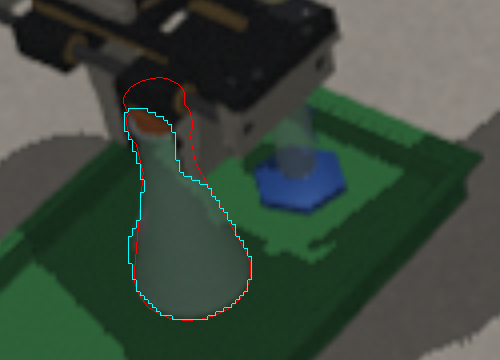

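The overlay shows the flask upright on its predicted silhouette, with its foot about 3 mm above the tray floor. Next I lower it, release, and move to the beaker.

```bash
python3 -m creep '[[0,0,0,0.15,0,0,20],[0,0,0,0.15,0,0,20],[0,0,0,0,0,0,20],[0,0,0,0,0,0,45],[0,0,0,0,0,0,70],[0,0,0,0,0,0,100],[0,0,0,0,0,0,100],[0,0,0,0,0,0,100]]' && python3 -m creep '[[0,0,0,-2,0,0,100],[0,0,0,-3,0,0,100],[0,0,0,-3,0,0,100],[0,0,0,-2,0,0,100],[0,0,0,0,2.5,1.3,100],[0,0,0,0,4,2,100],[0,0,0,0,4,2,100],[0,0,0,0,4,2,100]]' && python3 -m creep '[[0,0,0,0,4,2,100],[0,0,0,0,3,1.6,100],[0,0,0,0,1.5,0.8,100],[0,0,0,0,0,0,100],[0,0,0,0,0,0,100]]'; python3 -c "
from h import *
st(.6095,-.122,.062)
im,d=r.capture('scene')
print(find('flask_mid','scene',(.49,-.355),.004))
for n in('scene','top'):
  if n=='top': r.capture(n)
  print(find('beaker_mid',n,(.61,-.122)))"
```

```text
time_s: 22.7
tcp_pos: [0.4903, -0.3551, 0.0971]
eef_rot: [148.6, 90.0, 148.6]
contact_force: [0.0, -0.3, -0.2]
gripper_width: 0.0655
time_s: 23.5
tcp_pos: [0.5638, -0.2088, 0.1975]
eef_rot: [9.5, 90.0, 9.4]
contact_force: [1.2, 0.2, 1.1]
gripper_width: 0.0874
time_s: 24.0
tcp_pos: [0.6072, -0.1253, 0.1971]
eef_rot: [-173.1, 90.0, -173.1]
contact_force: [0.4, -0.8, 0.3]
gripper_width: 0.0876
t 24.0 tcp [ 0.6072 -0.1253  0.1971] jaw ang 90.02 axis [-0.001 -0.    -1.   ] F [ 0.4 -0.8  0.3] w 0.0876
shift cm (tool x,y,z): [13.51  0.33  0.24]
(None, 0)
(array([ 0.6089568 , -0.12248039]), np.float64(0.9620914503260297))
(array([ 0.60922598, -0.12162298]), np.float64(0.5659864846959056))
```

```bash
python3 -m creep '[[0,0,0,0,0.33,0.2,100],[0,0,0,0,0,0,100],[0,0,0,2,0,0,100],[0,0,0,3,0,0,100],[0,0,0,3,0,0,100],[0,0,0,3,0,0,100],[0,0,0,2,0,0,100],[0,0,0,0.5,0,0,100]]' && python3 -m creep '[[0,0,0,0,0,0,100],[0,0,0,0,0,0,100],[0,0,0,0,0,0,70],[0,0,0,0,0,0,40],[0,0,0,0,0,0,40],[0,0,0,0,0,0,40],[0,0,0,0,0,0,40],[0,0,0,0,0,0,40]]' 20; python3 -c "
from h import *
st(.609,-.122,.062)
print([(k['score'],k['rect']) for k in r.look_for('flask_mid','scene')])"
```

```text
time_s: 25.05
tcp_pos: [0.6078, -0.122, 0.0598]
eef_rot: [-179.0, 89.8, -179.0]
contact_force: [-0.6, 0.5, 0.6]
gripper_width: 0.0878
time_s: 25.85
tcp_pos: [0.6096, -0.122, 0.0626]
eef_rot: [-18.9, 90.0, -18.9]
contact_force: [-0.5, -0.5, 1.9]
gripper_width: 0.0567
t 25.85 tcp [ 0.6096 -0.122   0.0626] jaw ang 90.0 axis [ 0. -0. -1.] F [-0.5 -0.5  1.9] w 0.0567
shift cm (tool x,y,z): [ 0.06  0.   -0.06]
[(0.81, [182.7, 172.3, 211.0, 201.5]), (0.69, [251.0, 219.3, 279.1, 242.9])]
```

```bash
python3 -m creep '[[0,0,0,0,0,0,40],[0,0,0,0,0,0,40],[0,0,0,0,0,0,40],[0,0,0,0,0,0,40]]' 20; python3 -c "
from h import *
st(.609,-.122,.062)
im,d=r.capture('scene');cv2.imwrite('pics/s6.png',im[80:320,100:400].repeat(2,0).repeat(2,1))"
```

```text
time_s: 26.3
tcp_pos: [0.6097, -0.122, 0.0626]
eef_rot: [-16.5, 90.0, -16.5]
contact_force: [0.5, -2.2, 4.9]
gripper_width: 0.0562
t 26.3 tcp [ 0.6097 -0.122   0.0626] jaw ang 90.0 axis [ 0. -0. -1.] F [ 0.5 -2.2  4.9] w 0.0562
shift cm (tool x,y,z): [ 0.06 -0.   -0.07]
```

View pics/s6.png

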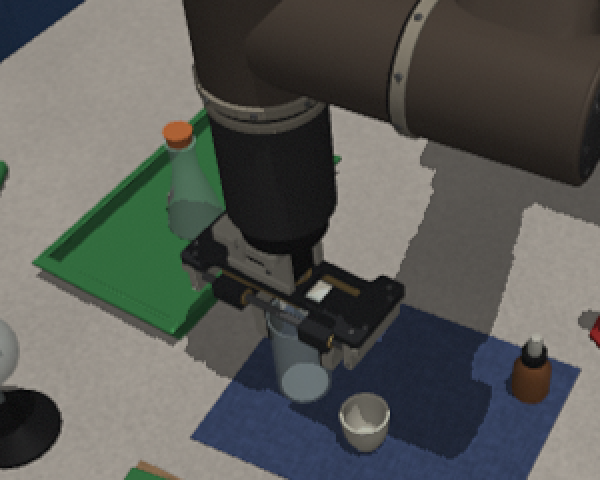

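The beaker stands between the fingers at crop (300,355), and the flask stands upright in the tray at (190,185). The beaker's rim (56 mm) is again what the long finger faces touch, so I'll regrip with the pads at rim height.

```bash
python3 -m creep '[[0,0,0,0,0,0,85],[0,0,0,0,0,0,85],[0,0,0,0,0,0,85],[0,0,0,-1.2,0,0,85],[0,0,0,-1.2,0,0,85],[0,0,0,0,0,0,85],[0,0,0,0,0,0,85],[0,0,0,0,0,0,40]]' 20 && python3 -m creep '[[0,0,0,0,0,0,40],[0,0,0,0,0,0,40],[0,0,0,0,0,0,40],[0,0,0,0,0,0,40],[0,0,0,0,0,0,40],[0,0,0,0,0,0,40]]'; python3 -c "
from h import *
st(.609,-.122)"; python3 -m creep '[[0,0,0,-0.3,0,0,40],[0,0,0,-0.7,0,0,40],[0,0,0,-1,0,0,40],[0,0,0,0,0,0,40],[0,0,0,0,0,0,40]]'; python3 -c "
from h import *
st(.585,-.355)
im,d=r.capture('scene');k=r.masks_of('beaker_mid','scene');print([(j['score'],j['rect']) for j in k])
S=sil('beaker_mid',.609,-.122,.023,'scene',4)
o=cv2.resize(im,None,fx=4,fy=4);cs=cv2.findContours(S,0,2)[0];cv2.drawContours(o,cs,-1,(0,0,255),1);
cv2.imwrite('pics/s7.png',o[760:1240,760:1360])"
```

```text
time_s: 27.15
tcp_pos: [0.6092, -0.1219, 0.0863]
eef_rot: [89.7, 90.0, 89.7]
contact_force: [-0.1, 0.3, -0.2]
gripper_width: 0.0709
time_s: 27.75
tcp_pos: [0.6093, -0.1219, 0.0862]
eef_rot: [175.3, 90.0, 175.3]
contact_force: [-0.1, -0.0, -1.0]
gripper_width: 0.0565
t 27.75 tcp [ 0.6093 -0.1219  0.0862] jaw ang 89.99 axis [-0.  0. -1.] F [-0.1 -0.  -1. ] w 0.0565
shift cm (tool x,y,z): [ 0.   -0.01 -0.03]
time_s: 28.25
tcp_pos: [0.6098, -0.1219, 0.1071]
eef_rot: [9.3, 89.9, 9.3]
contact_force: [-0.1, -1.0, -1.3]
gripper_width: 0.0561
t 28.25 tcp [ 0.6098 -0.1219  0.1071] jaw ang 89.99 axis [ 0.001  0.    -1.   ] F [-0.1 -1.  -1.3] w 0.0561
shift cm (tool x,y,z): [-1.000e-02 -2.332e+01 -2.470e+00]
[(0.69, [233.6, 219.8, 266.8, 279.4])]
```

View pics/s7.png

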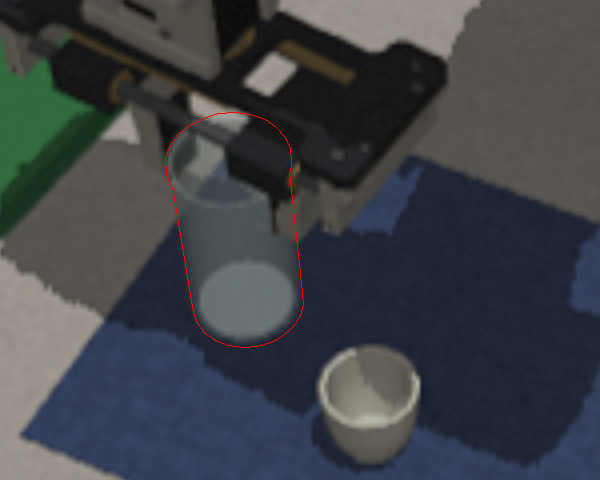

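The beaker is held upright and clear of the mat, and matches the red predicted outline at crop (240,230).

```bash
python3 -m creep '[[0,0,0,-1,0,0,40],[0,0,0,-2,0,0,40],[0,0,0,-2,0,0,40],[0,0,0,-1.5,-1,-0.1,40],[0,0,0,-0.5,-2,-0.2,40],[0,0,0,0,-2.5,-0.3,40],[0,0,0,0,-2.5,-0.3,40],[0,0,0,0,-2.5,-0.3,40]]' && python3 -m creep '[[0,0,0,0,-2.5,-0.3,40],[0,0,0,0,-2.5,-0.3,40],[0,0,0,0,-2.5,-0.3,40],[0,0,0,0,-2.5,-0.3,40],[0,0,0,0,-1.8,-0.2,40],[0,0,0,0,-1,-0.2,40],[0,0,0,0,0,0,40],[0,0,0,0,0,0,40]]'; python3 -c "
from h import *
st(.585,-.355,.0872)"
```

```text
time_s: 29.15
tcp_pos: [0.5973, -0.2278, 0.1771]
eef_rot: [-19.4, 90.0, -19.4]
contact_force: [0.1, 0.2, -1.4]
gripper_width: 0.0558
time_s: 29.95
tcp_pos: [0.5814, -0.3545, 0.1763]
eef_rot: [113.9, 90.0, 113.9]
contact_force: [-0.2, 0.4, -0.7]
gripper_width: 0.0561
t 29.95 tcp [ 0.5814 -0.3545  0.1763] jaw ang 89.98 axis [-0.  0. -1.] F [-0.2  0.4 -0.7] w 0.0561
shift cm (tool x,y,z): [ 8.91 -0.05  0.36]
```

Lower, release, retreat and go to the crucible.

```bash
python3 -m creep '[[0,0,0,1.5,0,0.36,40],[0,0,0,2.5,0,0,40],[0,0,0,2.5,0,0,40],[0,0,0,1.2,0,0,40],[0,0,0,0.8,0,0,40],[0,0,0,0.2,0,0,40],[0,0,0,0,0,0,40],[0,0,0,0,0,0,40]]'; python3 -c "
from h import *
st(.585,-.355,.0870)"
```

```text
time_s: 30.75
tcp_pos: [0.5857, -0.3551, 0.0905]
eef_rot: [-22.6, 89.9, -22.6]
contact_force: [-0.1, 1.0, -0.9]
gripper_width: 0.0565
t 30.75 tcp [ 0.5857 -0.3551  0.0905] jaw ang 90.0 axis [ 0.002 -0.001 -1.   ] F [-0.1  1.  -0.9] w 0.0565
shift cm (tool x,y,z): [ 0.35  0.01 -0.07]
```

```bash
python3 -m creep '[[0,0,0,0.2,0,0,40],[0,0,0,0.15,0,0,40],[0,0,0,0,0,0,40],[0,0,0,0,0,0,60],[0,0,0,0,0,0,80],[0,0,0,0,0,0,100],[0,0,0,0,0,0,100],[0,0,0,0,0,0,100]]' && python3 -m creep '[[0,0,0,-2,0,0,100],[0,0,0,-3,0,0,100],[0,0,0,-3,0,0,100],[0,0,0,-1.5,0,0,100],[0,0,0,0,3,0.4,100],[0,0,0,0,4.2,0.6,100],[0,0,0,0,4.2,0.6,100],[0,0,0,0,4.2,0.6,100]]' && python3 -m creep '[[0,0,0,0,4.2,0.6,100],[0,0,0,0,4.2,0.6,100],[0,0,0,0,4.2,0.6,100],[0,0,0,0,2.5,0.4,100],[0,0,0,0,1,0.3,100],[0,0,0,0,0,0,100],[0,0,0,0,0,0,100]]'; python3 -c "
from h import *
st(.633,-.0325,.019)
im,d=r.capture('scene')
print('cru',find('crucible_mid','scene',(.633,-.0325)))
print('bk',find('beaker_mid','scene',(.585,-.355),.004),'fl',find('flask_mid','scene',(.49,-.355),.004))
cv2.imwrite('pics/s8.png',cv2.resize(im,(800,600)))"
```

```text
time_s: 31.55
tcp_pos: [0.5848, -0.3548, 0.0855]
eef_rot: [159.4, 90.0, 159.3]
contact_force: [1.1, -0.5, -1.4]
gripper_width: 0.0822
time_s: 32.35
tcp_pos: [0.6067, -0.1975, 0.1803]
eef_rot: [158.8, 90.0, 158.7]
contact_force: [1.3, 1.0, -0.2]
gripper_width: 0.0874
time_s: 33.05
tcp_pos: [0.6318, -0.0385, 0.1805]
eef_rot: [-168.7, 90.0, -168.7]
contact_force: [0.0, -0.3, 0.7]
gripper_width: 0.0877
t 33.05 tcp [ 0.6318 -0.0385  0.1805] jaw ang 89.99 axis [-0.001 -0.    -1.   ] F [ 0.  -0.3  0.7] w 0.0877
shift cm (tool x,y,z): [16.15  0.6   0.13]
cru (array([ 0.63420045, -0.03201138]), np.float64(0.9494938954398414))
bk (array([ 0.58368149, -0.35656204]), np.float64(0.9404978749241044)) fl (array([ 0.49162954, -0.35534677]), np.float64(0.9531419145316768))
```

View pics/s8.png

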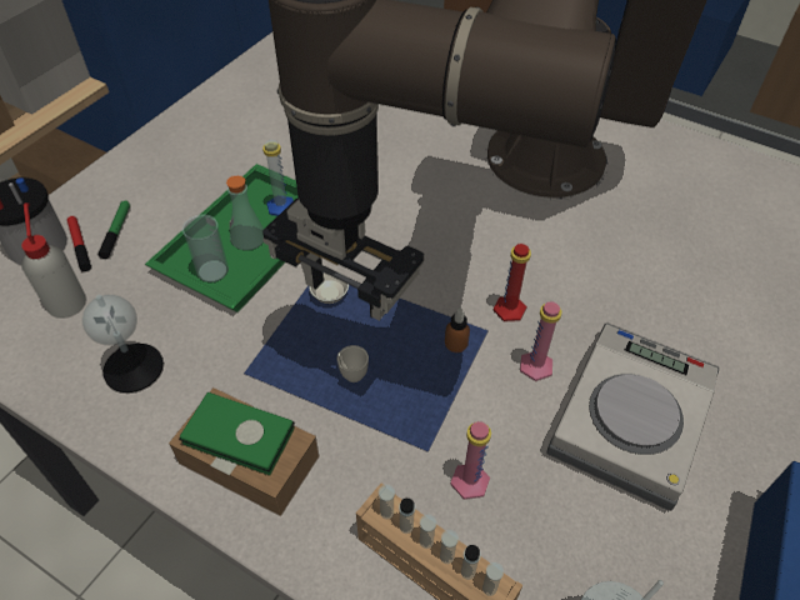

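All three vessels stand upright in the tray (beaker 205,245; flask 245,215; cylinder 275,180). The crucible is alone at (352,365). Now I grip it.

```bash
python3 -m creep '[[0,0,0,0,0.6,0.15,100],[0,0,0,0,0,0,100],[0,0,0,2.5,0,0,100],[0,0,0,4,0,0,100],[0,0,0,4,0,0,100],[0,0,0,2.5,0,0,100],[0,0,0,1.5,0,0,100],[0,0,0,1,0,0,100]]' && python3 -m creep '[[0,0,0,0.2,0,0,100],[0,0,0,0,0,0,100],[0,0,0,0,0,0,100]]'; python3 -c "
from h import *
st(.6335,-.0322,.021)"
```

```text
time_s: 34.05
tcp_pos: [0.6329, -0.0321, 0.0243]
eef_rot: [-167.2, 89.9, -167.2]
contact_force: [0.6, -0.9, 0.2]
gripper_width: 0.0876
time_s: 34.35
tcp_pos: [0.6343, -0.0318, 0.025]
eef_rot: [7.5, 89.9, 7.5]
contact_force: [0.2, -0.8, 0.9]
gripper_width: 0.0873
t 34.35 tcp [ 0.6343 -0.0318  0.025 ] jaw ang 90.0 axis [ 0.002  0.    -1.   ] F [ 0.2 -0.8  0.9] w 0.0873
shift cm (tool x,y,z): [ 0.4  -0.04 -0.08]
```

```bash
python3 -m creep '[[0,0,0,0.4,0,-0.05,100],[0,0,0,0,0,0,70],[0,0,0,0,0,0,35],[0,0,0,0,0,0,35],[0,0,0,0,0,0,35],[0,0,0,0,0,0,35],[0,0,0,0,0,0,35],[0,0,0,0,0,0,35]]' 18 && python3 -m creep '[[0,0,0,0,0,0,35],[0,0,0,0,0,0,35],[0,0,0,0,0,0,35]]'; python3 -c "
from h import *
st(.6335,-.0322,.021)"; python3 -m creep '[[0,0,0,-0.3,0,0,35],[0,0,0,-0.7,0,0,35],[0,0,0,-2,0,0,35],[0,0,0,-3,0,0,35],[0,0,0,-2,0,0,35],[0,0,0,-1,0,0,35],[0,0,0,0,0,0,35],[0,0,0,0,0,0,35]]'; python3 -c "
from h import *
st(.5117,.3585)
im,d=r.capture('scene');k=r.masks_of('crucible_mid','scene');print([(j['score'],j['rect']) for j in k])
S=sil('crucible_mid',.6335,-.032,.003+.090,'scene',4)
o=cv2.resize(im,None,fx=4,fy=4);cs=cv2.findContours(S,0,2)[0];cv2.drawContours(o,cs,-1,(0,0,255),1);
x,y,w,h=cv2.boundingRect(S);cv2.imwrite('pics/s9.png',o[y-120:y+h+120,x-160:x+w+160])"
```

```text
time_s: 35.15
tcp_pos: [0.6331, -0.032, 0.0199]
eef_rot: [-81.5, 90.0, -81.6]
contact_force: [0.2, 0.2, -0.2]
gripper_width: 0.0451
time_s: 35.45
tcp_pos: [0.633, -0.0319, 0.0199]
eef_rot: [-168.2, 90.0, -168.2]
contact_force: [-0.6, -1.5, 0.5]
gripper_width: 0.0446
t 35.45 tcp [ 0.633  -0.0319  0.0199] jaw ang 89.99 axis [-0. -0. -1.] F [-0.6 -1.5  0.5] w 0.0446
shift cm (tool x,y,z): [-0.11 -0.03  0.05]
time_s: 36.25
tcp_pos: [0.6325, -0.0319, 0.1092]
eef_rot: [164.0, 90.0, 164.0]
contact_force: [0.3, -0.0, -0.2]
gripper_width: 0.0451
t 36.25 tcp [ 0.6325 -0.0319  0.1092] jaw ang 89.97 axis [-0.001  0.    -1.   ] F [ 0.3 -0.  -0.2] w 0.0451
shift cm (tool x,y,z): [ 2.000e-02  3.904e+01 -1.210e+01]
[(0.64, [267.5, 247.3, 293.4, 281.0])]
```

View pics/s9.png

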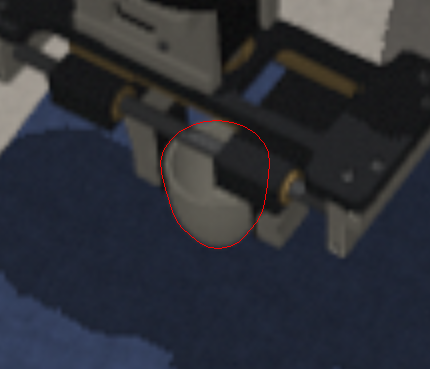

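The crucible is held upright on its predicted outline, well clear of the mat. I'll lift it to 0.21 m, above the look-alikes, and move over the pan.

```bash
python3 -m creep '[[0,0,0,-1.5,0,0,35],[0,0,0,-3,0,0,35],[0,0,0,-3,0.5,0,35],[0,0,0,-2,1.5,-0.3,35],[0,0,0,-0.5,2.5,-0.8,35],[0,0,0,0,3,-0.95,35],[0,0,0,0,3,-0.95,35],[0,0,0,0,3,-0.95,35]]' && python3 -m creep '[[0,0,0,0,3,-0.95,35],[0,0,0,0,3,-0.95,35],[0,0,0,0,3,-0.95,35],[0,0,0,0,3,-0.95,35],[0,0,0,0,3,-0.95,35],[0,0,0,0,3,-0.95,35],[0,0,0,0,3,-0.95,35],[0,0,0,0,2.5,-0.9,35]]' && python3 -m creep '[[0,0,0,0,1.5,-0.5,35],[0,0,0,0,0.5,-0.1,35],[0,0,0,0,0,0,35],[0,0,0,0,0,0,35]]'; python3 -c "
from h import *
st(.5117,.3585,.0939)"
```

```text
time_s: 37.15
tcp_pos: [0.5927, 0.1039, 0.2086]
eef_rot: [-157.5, 89.9, -157.5]
contact_force: [0.3, -0.9, -0.8]
gripper_width: 0.0452
time_s: 37.95
tcp_pos: [0.5172, 0.3393, 0.2084]
eef_rot: [-134.3, 89.9, -134.3]
contact_force: [-0.1, -0.5, 0.3]
gripper_width: 0.045
time_s: 38.35
tcp_pos: [0.5123, 0.3573, 0.2095]
eef_rot: [-127.8, 90.0, -127.8]
contact_force: [-0.5, -0.4, -1.7]
gripper_width: 0.0448
t 38.35 tcp [0.5123 0.3573 0.2095] jaw ang 89.96 axis [-0.    -0.001 -1.   ] F [-0.5 -0.4 -1.7] w 0.0448
shift cm (tool x,y,z): [11.56  0.12 -0.05]
```

```bash
python3 -m creep '[[0,0,0,2,0.12,-0.05,35],[0,0,0,3,0,0,35],[0,0,0,3,0,0,35],[0,0,0,2,0,0,35],[0,0,0,1,0,0,35],[0,0,0,0.3,0,0,35],[0,0,0,0,0,0,35],[0,0,0,0,0,0,35]]'; python3 -c "
from h import *
st(.5117,.3585,.0934)"
```

```text
time_s: 39.15
tcp_pos: [0.5123, 0.3597, 0.0981]
eef_rot: [45.3, 89.9, 45.2]
contact_force: [0.5, 0.5, -0.5]
gripper_width: 0.045
t 39.15 tcp [0.5123 0.3597 0.0981] jaw ang 89.98 axis [ 0.001  0.001 -1.   ] F [ 0.5  0.5 -0.5] w 0.045
shift cm (tool x,y,z): [ 0.47 -0.12 -0.06]
```

```bash
python3 -m creep '[[0,0,0,0.25,-0.1,-0.05,35],[0,0,0,0.15,0,0,35],[0,0,0,0,0,0,35],[0,0,0,0,0,0,35]]'; python3 -c "
from h import *
st(.5117,.3585,.0929)"
```

```text
time_s: 39.55
tcp_pos: [0.5111, 0.3584, 0.093]
eef_rot: [50.8, 90.0, 50.8]
contact_force: [0.6, -0.8, -0.3]
gripper_width: 0.0448
t 39.55 tcp [0.5111 0.3584 0.093 ] jaw ang 89.99 axis [ 0.  0. -1.] F [ 0.6 -0.8 -0.3] w 0.0448
shift cm (tool x,y,z): [0.01 0.01 0.06]
```

```bash
python3 -m creep '[[0,0,0,0.03,0,0,35],[0,0,0,0,0,0,45],[0,0,0,0,0,0,60],[0,0,0,0,0,0,80],[0,0,0,0,0,0,100],[0,0,0,0,0,0,100],[0,0,0,0,0,0,100],[0,0,0,-1,0,0,100]]' && python3 -m creep '[[0,0,0,-3,0,0,100],[0,0,0,-3,0,0,100],[0,0,0,-3,0,0,100],[0,0,0,-2,0,0,100],[0,0,0,0,-3,0,100],[0,0,0,0,-4.5,0,100],[0,0,0,0,-4.5,0,100],[0,0,0,0,-4.5,0,100]]' && python3 -m creep '[[0,0,0,0,-4.5,0,100],[0,0,0,0,-4.5,0,100],[0,0,0,0,-4.5,0,100],[0,0,0,0,-4.5,0,100],[0,0,0,0,-4.5,0,100],[0,0,0,0,-4.5,0,100],[0,0,0,0,-4.5,0,100],[0,0,0,0,0,0,100]]'; python3 -c "
from h import *
st(.585,-.355)
for n in('scene','top'):
  im,d=r.capture(n)
  print('cru',find('crucible_mid',n,(.5117,.3585),.076))
  print('bk',find('beaker_mid',n,(.585,-.355),.004))
  if n=='scene': cv2.imwrite('pics/s10.png',cv2.resize(im,(800,600)))"
```

```text
time_s: 40.35
tcp_pos: [0.5104, 0.3576, 0.1015]
eef_rot: [-134.7, 89.8, -134.7]
contact_force: [0.2, 0.2, -0.4]
gripper_width: 0.0853
time_s: 41.15
tcp_pos: [0.5108, 0.1919, 0.2135]
eef_rot: [28.7, 89.9, 28.7]
contact_force: [0.8, -0.7, 0.0]
gripper_width: 0.0876
time_s: 41.95
tcp_pos: [0.5105, -0.1259, 0.2133]
eef_rot: [-57.6, 90.0, -57.8]
contact_force: [-0.3, -0.9, 0.1]
gripper_width: 0.0873
t 41.95 tcp [ 0.5105 -0.1259  0.2133] jaw ang 89.73 axis [ 0.    -0.001 -1.   ] F [-0.3 -0.9  0.1] w 0.0873
shift cm (tool x,y,z): [ 2.000e-02 -2.288e+01  7.560e+00]
cru (array([0.51254018, 0.35763907]), np.float64(0.9331172424697605))
bk (array([ 0.5847127 , -0.35605489]), np.float64(0.9374349184311003))
cru (None, 0)
bk (array([ 0.58259239, -0.36263272]), np.float64(0.3541825301860111))
```

View pics/s10.png

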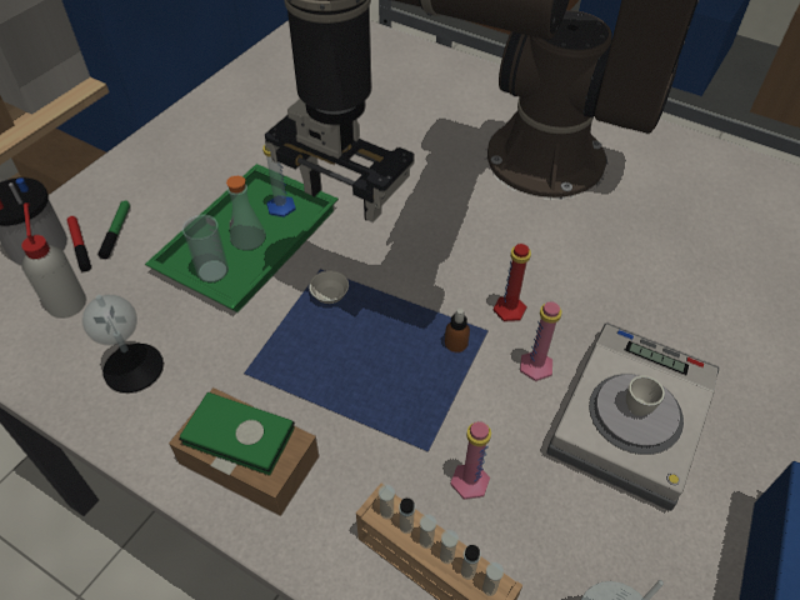

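The crucible stands upright in the middle of the pan at (645,395), about 1 mm off the measured centre. The tray vessels, dropper and dish are unmoved. Now the beaker goes back.

```bash
python3 -m creep '[[0,0,0,0,-3,1,100],[0,0,0,0,-4,1.3,100],[0,0,0,0,-4,1.3,100],[0,0,0,0,-4,1.3,100],[0,0,0,0,-4,1.3,100],[0,0,0,0,-2.5,0.9,100],[0,0,0,0,-1.3,0.4,100],[0,0,0,0,0,0,100]]' && python3 -m creep '[[0,0,0,0,0,0,100],[0,0,0,0,0,0,100]]'; python3 -c "
from h import *
st(.585,-.3555,.0872)"
```

```text
time_s: 43.05
tcp_pos: [0.5864, -0.35, 0.2117]
eef_rot: [166.8, 89.9, 166.8]
contact_force: [0.4, 0.5, -0.2]
gripper_width: 0.0876
time_s: 43.25
tcp_pos: [0.586, -0.3482, 0.2129]
eef_rot: [26.9, 90.0, 26.9]
contact_force: [-0.0, -0.2, 0.4]
gripper_width: 0.0874
t 43.25 tcp [ 0.586  -0.3482  0.2129] jaw ang 90.07 axis [ 0.  0. -1.] F [-0.  -0.2  0.4] w 0.0874
shift cm (tool x,y,z): [12.57 -0.73 -0.11]
```

```bash
python3 -m creep '[[0,0,0,0,-0.68,-0.1,100],[0,0,0,0,0,0,100],[0,0,0,2,0,0,100],[0,0,0,3,0,0,100],[0,0,0,3,0,0,100],[0,0,0,2.5,0,0,100],[0,0,0,1.5,0,0,100],[0,0,0,0.5,0,0,100]]' && python3 -m creep '[[0,0,0,0,0,0,100],[0,0,0,0,0,0,100]]'; python3 -c "
from h import *
st(.585,-.355,.0872)"
```

```text
time_s: 44.05
tcp_pos: [0.5842, -0.3561, 0.086]
eef_rot: [161.4, 89.9, 161.4]
contact_force: [-0.9, -0.0, 0.8]
gripper_width: 0.0877
time_s: 44.25
tcp_pos: [0.5858, -0.3569, 0.089]
eef_rot: [-25.8, 89.9, -25.8]
contact_force: [0.2, 0.3, 0.5]
gripper_width: 0.0876
t 44.25 tcp [ 0.5858 -0.3569  0.089 ] jaw ang 90.0 axis [ 0.002 -0.001 -1.   ] F [0.2 0.3 0.5] w 0.0876
shift cm (tool x,y,z): [ 0.17  0.19 -0.08]
```

Correct, grip and lift.

```bash
python3 -m creep '[[0,0,0,0.15,0.19,-0.08,100],[0,0,0,0,0,0,70],[0,0,0,0,0,0,40],[0,0,0,0,0,0,40],[0,0,0,0,0,0,40],[0,0,0,0,0,0,40],[0,0,0,0,0,0,40],[0,0,0,0,0,0,40]]' 20 && python3 -m creep '[[0,0,0,0,0,0,40],[0,0,0,0,0,0,40],[0,0,0,0,0,0,40]]'; python3 -c "
from h import *
st(.585,-.355,.0872)"; python3 -m creep '[[0,0,0,-0.3,0,0,40],[0,0,0,-0.7,0,0,40],[0,0,0,-1.5,0,0,40],[0,0,0,-2.5,0,0,40],[0,0,0,-2.5,0,0,40],[0,0,0,-1.5,0,0,40],[0,0,0,0,0,0,40],[0,0,0,0,0,0,40]]'; python3 -c "
from h import *
st(.6095,-.122)
r.capture('scene');print(find('beaker_mid','scene',(.585,-.355),.094))"
```

```text
time_s: 45.05
tcp_pos: [0.5842, -0.3547, 0.0861]
eef_rot: [-41.0, 90.0, -41.0]
contact_force: [-0.3, -2.0, 0.9]
gripper_width: 0.0565
time_s: 45.35
tcp_pos: [0.5842, -0.3547, 0.0861]
eef_rot: [-40.8, 90.0, -40.8]
contact_force: [0.8, -1.4, 1.0]
gripper_width: 0.0567
t 45.35 tcp [ 0.5842 -0.3547  0.0861] jaw ang 89.99 axis [ 0. -0. -1.] F [ 0.8 -1.4  1. ] w 0.0567
shift cm (tool x,y,z): [-0.11 -0.03  0.08]
time_s: 46.15
tcp_pos: [0.584, -0.3544, 0.1762]
eef_rot: [37.7, 90.0, 37.7]
contact_force: [-1.4, 0.9, -2.5]
gripper_width: 0.0563
t 46.15 tcp [ 0.584  -0.3544  0.1762] jaw ang 89.98 axis [ 0.001  0.    -1.   ] F [-1.4  0.9 -2.5] w 0.0563
shift cm (tool x,y,z): [1.000e-02 2.324e+01 2.540e+00]
(array([ 0.5837895 , -0.35559494]), np.float64(0.6814653717799692))
```

```bash
python3 -m creep '[[0,0,0,0,1,0.1,40],[0,0,0,0,2,0.2,40],[0,0,0,0,2.5,0.3,40],[0,0,0,0,2.5,0.3,40],[0,0,0,0,2.5,0.3,40],[0,0,0,0,2.5,0.3,40],[0,0,0,0,2.5,0.3,40],[0,0,0,0,2.5,0.2,40]]' && python3 -m creep '[[0,0,0,0,2.2,0.2,40],[0,0,0,0,1.7,0.2,40],[0,0,0,0,1,0.1,40],[0,0,0,0,0.3,0,40],[0,0,0,0,0,0,40],[0,0,0,0,0,0,40]]'; python3 -c "
from h import *
st(.609,-.122,.0861)"
```

```text
time_s: 47.05
tcp_pos: [0.6038, -0.1729, 0.1752]
eef_rot: [173.4, 89.9, 173.4]
contact_force: [0.5, 1.0, -0.9]
gripper_width: 0.0561
time_s: 47.65
tcp_pos: [0.6091, -0.1232, 0.176]
eef_rot: [-156.3, 90.0, -156.4]
contact_force: [0.9, -0.5, -1.0]
gripper_width: 0.0568
t 47.65 tcp [ 0.6091 -0.1232  0.176 ] jaw ang 89.96 axis [-0. -0. -1.] F [ 0.9 -0.5 -1. ] w 0.0568
shift cm (tool x,y,z): [ 8.99  0.12 -0.01]
```

```bash
python3 -m creep '[[0,0,0,1.5,0.12,0,40],[0,0,0,2.5,0,0,40],[0,0,0,2.5,0,0,40],[0,0,0,1.2,0,0,40],[0,0,0,0.7,0,0,40],[0,0,0,0.3,0,0,40],[0,0,0,0,0,0,40],[0,0,0,0,0,0,40]]'; python3 -c "
from h import *
st(.609,-.122,.0854)"
```

```text
time_s: 48.45
tcp_pos: [0.6099, -0.1215, 0.09]
eef_rot: [-1.6, 89.9, -1.6]
contact_force: [0.5, 0.9, -1.3]
gripper_width: 0.0565
t 48.45 tcp [ 0.6099 -0.1215  0.09  ] jaw ang 89.99 axis [ 0.002 -0.    -1.   ] F [ 0.5  0.9 -1.3] w 0.0565
shift cm (tool x,y,z): [ 0.46 -0.05 -0.09]
```

```bash
python3 -m creep '[[0,0,0,0.2,-0.05,-0.08,40],[0,0,0,0.1,0,0,40],[0,0,0,0,0,0,40],[0,0,0,0,0,0,40]]'; python3 -c "
from h import *
st(.609,-.122,.0852)"
```

```text
time_s: 48.85
tcp_pos: [0.6084, -0.1219, 0.0862]
eef_rot: [4.5, 90.0, 4.5]
contact_force: [-0.6, -0.2, -1.0]
gripper_width: 0.0565
t 48.85 tcp [ 0.6084 -0.1219  0.0862] jaw ang 89.99 axis [ 0.  0. -1.] F [-0.6 -0.2 -1. ] w 0.0565
shift cm (tool x,y,z): [ 0.1  -0.01  0.06]
```

Set down, release, retreat to the flask in the tray (0.4905, -0.355).

```bash
python3 -m creep '[[0,0,0,0.1,0,0.05,40],[0,0,0,0,0,0,40],[0,0,0,0,0,0,55],[0,0,0,0,0,0,75],[0,0,0,0,0,0,100],[0,0,0,0,0,0,100],[0,0,0,0,0,0,100],[0,0,0,0,0,0,100]]' && python3 -m creep '[[0,0,0,-1.5,0,0,100],[0,0,0,-3,0,0,100],[0,0,0,-3,0,0,100],[0,0,0,-3,0,0,100],[0,0,0,-1,-2,-1,100],[0,0,0,0,-4,-2,100],[0,0,0,0,-4,-2,100],[0,0,0,0,-4,-2,100]]' && python3 -m creep '[[0,0,0,0,-4,-2,100],[0,0,0,0,-3,-1.5,100],[0,0,0,0,-1.7,-1,100],[0,0,0,0,-0.8,-0.4,100],[0,0,0,0,0,0,100],[0,0,0,0,0,0,100]]'; python3 -c "
from h import *
st(.4905,-.355,.0973)
for n in('scene','top'):
  r.capture(n);print('bk',find('beaker_mid',n,(.609,-.122)))
  print('fl',find('flask_mid',n,(.49,-.355),.004))"
```

```text
time_s: 49.65
tcp_pos: [0.6089, -0.1219, 0.0851]
eef_rot: [13.6, 90.0, 13.6]
contact_force: [0.3, -0.4, -0.3]
gripper_width: 0.0864
time_s: 50.45
tcp_pos: [0.5381, -0.2629, 0.2004]
eef_rot: [-4.8, 90.0, -4.8]
contact_force: [1.1, 1.0, 0.1]
gripper_width: 0.0877
time_s: 51.05
tcp_pos: [0.4902, -0.3565, 0.2]
eef_rot: [76.0, 90.0, 76.0]
contact_force: [0.1, 0.6, -0.3]
gripper_width: 0.0876
t 51.05 tcp [ 0.4902 -0.3565  0.2   ] jaw ang 89.99 axis [ 0.  0. -1.] F [ 0.1  0.6 -0.3] w 0.0876
shift cm (tool x,y,z): [10.27  0.14  0.03]
bk (array([ 0.61017876, -0.12275832]), np.float64(0.946998904265249))
fl (array([ 0.49122462, -0.3547383 ]), np.float64(0.9406101198262781))
bk (array([ 0.6108535 , -0.12233194]), np.float64(0.9553477344573235))
fl (None, 0)
```

```bash
python3 -m creep '[[0,0,0,2,0.14,0.03,100],[0,0,0,3,0,0,80],[0,0,0,2.5,0,0,70],[0,0,0,1.5,0,0,70],[0,0,0,0.8,0,0,70],[0,0,0,0,0,0,70],[0,0,0,0,0,0,70]]'; python3 -c "
from h import *
st(.4905,-.355,.0978)"
```

```text
time_s: 52.05
tcp_pos: [0.4908, -0.3557, 0.1028]
eef_rot: [-35.3, 89.9, -35.3]
contact_force: [0.5, -0.3, 0.5]
gripper_width: 0.062
t 52.05 tcp [ 0.4908 -0.3557  0.1028] jaw ang 90.01 axis [ 0.001 -0.001 -1.   ] F [ 0.5 -0.3  0.5] w 0.062
shift cm (tool x,y,z): [ 0.5   0.07 -0.03]
```

```bash
python3 -m creep '[[0,0,0,0.3,0.05,0,70],[0,0,0,0,0,0,70],[0,0,0,0,0,0,20],[0,0,0,0,0,0,20],[0,0,0,0,0,0,20],[0,0,0,0,0,0,20],[0,0,0,0,0,0,20],[0,0,0,0,0,0,20]]' 25 && python3 -m creep '[[0,0,0,0,0,0,20],[0,0,0,0,0,0,20],[0,0,0,0,0,0,20]]'; python3 -c "
from h import *
st(.4905,-.355,.0978)"; python3 -m creep '[[0,0,0,-0.3,0,0,20],[0,0,0,-0.7,0,0,20],[0,0,0,-1.5,0,0,20],[0,0,0,-2.5,0,0,20],[0,0,0,-2.5,0,0,20],[0,0,0,-2.5,0,0,20],[0,0,0,-1.5,0,0,20],[0,0,0,0,0,0,20]]' && python3 -m creep '[[0,0,0,0,0,0,20],[0,0,0,0,0,0,20]]'; python3 -c "
from h import *
st(.537,-.042)
r.capture('scene');print(find('flask_mid','scene',(.49,-.355),.119))"
```

```text
time_s: 52.85
tcp_pos: [0.4902, -0.3551, 0.0991]
eef_rot: [-62.2, 90.0, -62.2]
contact_force: [-0.5, -0.6, 0.3]
gripper_width: 0.0311
time_s: 53.15
tcp_pos: [0.4902, -0.3551, 0.0992]
eef_rot: [-45.2, 90.0, -45.2]
contact_force: [0.3, -0.9, 1.3]
gripper_width: 0.031
t 53.15 tcp [ 0.4902 -0.3551  0.0992] jaw ang 89.99 axis [ 0. -0. -1.] F [ 0.3 -0.9  1.3] w 0.031
shift cm (tool x,y,z): [0.14 0.01 0.03]
time_s: 53.95
tcp_pos: [0.4913, -0.3555, 0.2171]
eef_rot: [-23.7, 89.7, -23.7]
contact_force: [0.8, 0.7, -0.5]
gripper_width: 0.0312
time_s: 54.15
tcp_pos: [0.4895, -0.3546, 0.2129]
eef_rot: [149.3, 89.9, 149.3]
contact_force: [0.2, 0.4, -1.6]
gripper_width: 0.0313
t 54.15 tcp [ 0.4895 -0.3546  0.2129] jaw ang 89.98 axis [-0.002  0.001 -1.   ] F [ 0.2  0.4 -1.6] w 0.0313
shift cm (tool x,y,z): [2.000e-02 3.126e+01 4.740e+00]
(array([ 0.49045417, -0.35373058]), np.float64(0.8258909217029394))
```

```bash
python3 -m creep '[[0,0,0,0,1,0.15,20],[0,0,0,0,2,0.3,20],[0,0,0,0,2.8,0.42,20],[0,0,0,0,2.8,0.42,20],[0,0,0,0,2.8,0.42,20],[0,0,0,0,2.8,0.42,20],[0,0,0,0,2.8,0.42,20],[0,0,0,0,2.8,0.42,20]]' && python3 -m creep '[[0,0,0,0,2.8,0.42,20],[0,0,0,0,2.8,0.42,20],[0,0,0,0,2.4,0.4,20],[0,0,0,0,1.8,0.3,20],[0,0,0,0,1.2,0.2,20],[0,0,0,0,0.5,0.05,20],[0,0,0,0,0,0,20],[0,0,0,0,0,0,20]]'; python3 -c "
from h import *
st(.5372,-.042,.0985)"
```

```text
time_s: 55.05
tcp_pos: [0.5197, -0.1554, 0.2137]
eef_rot: [167.5, 90.0, 167.5]
contact_force: [0.6, 0.8, -1.0]
gripper_width: 0.0311
time_s: 55.85
tcp_pos: [0.5377, -0.0424, 0.2139]
eef_rot: [-154.7, 90.0, -154.7]
contact_force: [0.1, -0.2, -1.0]
gripper_width: 0.0312
t 55.85 tcp [ 0.5377 -0.0424  0.2139] jaw ang 89.98 axis [-0. -0. -1.] F [ 0.1 -0.2 -1. ] w 0.0312
shift cm (tool x,y,z): [11.54  0.04 -0.04]
```

```bash
python3 -m creep '[[0,0,0,1.5,0,0,20],[0,0,0,3,0,0,20],[0,0,0,3,0,0,20],[0,0,0,2,0,0,20],[0,0,0,1,0,0,20],[0,0,0,0.6,0,0,20],[0,0,0,0,0,0,20],[0,0,0,0,0,0,20]]' && python3 -m creep '[[0,0,0,0.15,0,0,20],[0,0,0,0,0,0,20],[0,0,0,0,0,0,20]]'; python3 -c "
from h import *
st(.5372,-.042,.0982)"
```

```text
time_s: 56.65
tcp_pos: [0.5385, -0.0421, 0.104]
eef_rot: [5.1, 89.9, 5.0]
contact_force: [-0.2, 0.1, -0.9]
gripper_width: 0.031
time_s: 56.95
tcp_pos: [0.538, -0.0419, 0.102]
eef_rot: [12.8, 90.0, 12.8]
contact_force: [-0.9, 0.2, -1.6]
gripper_width: 0.0314
t 56.95 tcp [ 0.538  -0.0419  0.102 ] jaw ang 89.99 axis [ 0.001  0.    -1.   ] F [-0.9  0.2 -1.6] w 0.0314
shift cm (tool x,y,z): [ 0.38 -0.01 -0.08]
```

```bash
python3 -m creep '[[0,0,0,0.2,0,-0.05,20],[0,0,0,0.1,0,0,20],[0,0,0,0,0,0,20],[0,0,0,0,0,0,20]]'; python3 -c "
from h import *
st(.5372,-.042,.0982)"
```

```text
time_s: 57.35
tcp_pos: [0.5373, -0.042, 0.0985]
eef_rot: [-154.9, 90.0, -154.9]
contact_force: [0.2, 0.2, -1.2]
gripper_width: 0.0312
t 57.35 tcp [ 0.5373 -0.042   0.0985] jaw ang 90.0 axis [-0. -0. -1.] F [ 0.2  0.2 -1.2] w 0.0312
shift cm (tool x,y,z): [ 0.03 -0.   -0.01]
```

```bash
python3 -m creep '[[0,0,0,0.05,0,0,20],[0,0,0,0,0,0,20],[0,0,0,0,0,0,40],[0,0,0,0,0,0,70],[0,0,0,0,0,0,100],[0,0,0,0,0,0,100],[0,0,0,0,0,0,100],[0,0,0,0,0,0,100]]' && python3 -m creep '[[0,0,0,-1.5,0,0,100],[0,0,0,-3,0,0,100],[0,0,0,-3,0,0,100],[0,0,0,-3,0,0,100],[0,0,0,-1,-3,-1.35,100],[0,0,0,0,-4.2,-1.9,100],[0,0,0,0,-4.2,-1.9,100],[0,0,0,0,-4.2,-1.9,100]]' && python3 -m creep '[[0,0,0,0,-4.2,-1.9,100],[0,0,0,0,-4.2,-1.9,100],[0,0,0,0,-4,-1.8,100],[0,0,0,0,-2.2,-1,100],[0,0,0,0,-1,-0.4,100],[0,0,0,0,0,0,100],[0,0,0,0,0,0,100]]'; python3 -c "
from h import *
st(.3957,-.3555,.0975)
for n in('scene','top'):
  r.capture(n)
  print('fl',find('flask_mid',n,(.537,-.042)))
  print('cy',find('cylinder_mid',n,(.396,-.355),.004))"
```

```text
time_s: 58.15
tcp_pos: [0.5374, -0.042, 0.0981]
eef_rot: [16.8, 90.0, 16.8]
contact_force: [0.3, -0.3, 0.4]
gripper_width: 0.0696
time_s: 58.95
tcp_pos: [0.466, -0.1991, 0.2134]
eef_rot: [1.5, 90.0, 1.5]
contact_force: [0.3, -1.1, 0.2]
gripper_width: 0.0876
time_s: 59.65
tcp_pos: [0.397, -0.3536, 0.213]
eef_rot: [97.6, 90.0, 97.6]
contact_force: [-0.4, -1.4, 0.3]
gripper_width: 0.0877
t 59.65 tcp [ 0.397  -0.3536  0.213 ] jaw ang 89.98 axis [-0.  0. -1.] F [-0.4 -1.4  0.3] w 0.0877
shift cm (tool x,y,z): [11.55 -0.2  -0.13]
fl (array([ 0.53765211, -0.04215892]), np.float64(0.9389149737343685))
cy (array([ 0.39534818, -0.35393489]), np.float64(0.8809267965077233))
fl (array([ 0.53766998, -0.04135276]), np.float64(0.9473513425813256))
cy (None, 0)
```

```bash
python3 -m creep '[[0,0,0,0,-0.2,-0.1,100],[0,0,0,2,0,0,100],[0,0,0,3,0,0,100],[0,0,0,3,0,0,80],[0,0,0,2,0,0,60],[0,0,0,1,0,0,60],[0,0,0,0.3,0,0,60],[0,0,0,0,0,0,60]]' && python3 -m creep '[[0,0,0,0,0,0,60],[0,0,0,0.2,0,0,60],[0,0,0,0,0,0,60],[0,0,0,0,0,0,60]]'; python3 -c "
from h import *
st(.3957,-.3555,.0975)"
```

```text
time_s: 60.75
tcp_pos: [0.3961, -0.3562, 0.1004]
eef_rot: [-61.9, 90.0, -61.9]
contact_force: [0.3, -0.1, 0.1]
gripper_width: 0.0548
time_s: 61.15
tcp_pos: [0.3959, -0.356, 0.0984]
eef_rot: [-21.7, 90.0, -21.7]
contact_force: [0.2, 0.5, -0.6]
gripper_width: 0.0523
t 61.15 tcp [ 0.3959 -0.356   0.0984] jaw ang 89.99 axis [ 0.001 -0.    -1.   ] F [ 0.2  0.5 -0.6] w 0.0523
shift cm (tool x,y,z): [ 0.09  0.05 -0.02]
```

```bash
python3 -m creep '[[0,0,0,0,0,0,10],[0,0,0,0,0,0,10],[0,0,0,0,0,0,10],[0,0,0,0,0,0,10],[0,0,0,0,0,0,10],[0,0,0,0,0,0,10],[0,0,0,0,0,0,10],[0,0,0,0,0,0,10]]' 20; python3 -c "
from h import *
st(.3957,-.3555,.0975)"; python3 -m creep '[[0,0,0,-0.3,0,0,10],[0,0,0,-0.7,0,0,10],[0,0,0,-2,0,0,10],[0,0,0,-3,0,0,10],[0,0,0,-3,0,0,10],[0,0,0,-3,0,0,10],[0,0,0,-2.5,0,0,10],[0,0,0,-1,0,0,10]]' && python3 -m creep '[[0,0,0,0,0,0,10],[0,0,0,0,0,0,10]]'; python3 -c "
from h import *
st(.591,.0528)
r.capture('scene');print(find('cylinder_mid','scene',(.396,-.355),.155))"
```

```text
time_s: 61.95
tcp_pos: [0.3957, -0.356, 0.098]
eef_rot: [144.5, 90.0, 144.4]
contact_force: [0.2, 0.5, 0.2]
gripper_width: 0.0224
t 61.95 tcp [ 0.3957 -0.356   0.098 ] jaw ang 89.98 axis [-0.  0. -1.] F [0.2 0.5 0.2] w 0.0224
shift cm (tool x,y,z): [ 0.05  0.05 -0.  ]
time_s: 62.75
tcp_pos: [0.3966, -0.3566, 0.2565]
eef_rot: [-29.8, 89.7, -29.8]
contact_force: [0.7, 0.3, 0.5]
gripper_width: 0.0229
time_s: 62.95
tcp_pos: [0.3953, -0.3556, 0.2522]
eef_rot: [128.8, 89.9, 128.8]
contact_force: [0.2, 0.8, -1.4]
gripper_width: 0.0227
t 62.95 tcp [ 0.3953 -0.3556  0.2522] jaw ang 89.97 axis [-0.001  0.001 -1.   ] F [ 0.2  0.8 -1.4] w 0.0227
shift cm (tool x,y,z): [2.000e-02 4.085e+01 1.955e+01]
(array([ 0.39435885, -0.35470145]), np.float64(0.6972335500936846))
```

```bash
python3 -m creep '[[0,0,0,0,1,0.5,10],[0,0,0,0,2,0.95,10],[0,0,0,0,2.8,1.35,10],[0,0,0,0,2.8,1.35,10],[0,0,0,0,2.8,1.35,10],[0,0,0,0,2.8,1.35,10],[0,0,0,0,2.8,1.35,10],[0,0,0,0,2.8,1.35,10]]' && python3 -m creep '[[0,0,0,0,2.8,1.35,10],[0,0,0,0,2.8,1.35,10],[0,0,0,0,2.8,1.35,10],[0,0,0,0,2.8,1.35,10],[0,0,0,0,2.8,1.3,10],[0,0,0,0,2.8,1.3,10],[0,0,0,0,2.3,1.1,10],[0,0,0,0,1.4,0.7,10]]' && python3 -m creep '[[0,0,0,0,0.6,0.3,10],[0,0,0,0,0,0,10],[0,0,0,0,0,0,10]]'; python3 -c "
from h import *
st(.591,.0532,.097)"
```

```text
time_s: 63.85
tcp_pos: [0.4914, -0.1562, 0.2523]
eef_rot: [177.5, 89.9, 177.5]
contact_force: [1.0, -0.1, -1.0]
gripper_width: 0.0226
time_s: 64.65
tcp_pos: [0.5895, 0.0491, 0.2519]
eef_rot: [-163.5, 89.9, -163.4]
contact_force: [0.5, -0.8, -0.7]
gripper_width: 0.0226
time_s: 64.95
tcp_pos: [0.5919, 0.0524, 0.2529]
eef_rot: [-159.3, 90.0, -159.3]
contact_force: [0.6, 0.9, -0.0]
gripper_width: 0.0222
t 64.95 tcp [0.5919 0.0524 0.2529] jaw ang 89.96 axis [-0.001 -0.    -1.   ] F [ 0.6  0.9 -0. ] w 0.0222
shift cm (tool x,y,z): [15.59  0.09 -0.08]
```

```bash
python3 -m creep '[[0,0,0,1.5,0.08,-0.05,10],[0,0,0,3,0,0,10],[0,0,0,3,0,0,10],[0,0,0,3,0,0,10],[0,0,0,2.5,0,0,10],[0,0,0,1.3,0,0,10],[0,0,0,0.6,0,0,10],[0,0,0,0.2,0,0,10]]' && python3 -m creep '[[0,0,0,0,0,0,10],[0,0,0,0.1,0,0,10],[0,0,0,0,0,0,10],[0,0,0,0,0,0,10]]'; python3 -c "
from h import *
st(.591,.0532,.097)"
```

```text
time_s: 65.75
tcp_pos: [0.5921, 0.0534, 0.1023]
eef_rot: [-14.0, 90.0, -14.1]
contact_force: [1.2, -0.4, -0.7]
gripper_width: 0.0227
time_s: 66.15
tcp_pos: [0.5921, 0.054, 0.1017]
eef_rot: [21.3, 89.9, 21.3]
contact_force: [0.9, 0.3, -1.1]
gripper_width: 0.0226
t 66.15 tcp [0.5921 0.054  0.1017] jaw ang 90.0 axis [ 0.001  0.    -1.   ] F [ 0.9  0.3 -1.1] w 0.0226
shift cm (tool x,y,z): [ 0.47 -0.08 -0.11]
```

```bash
python3 -m creep '[[0,0,0,0.25,-0.06,-0.08,10],[0,0,0,0.1,0,0,10],[0,0,0,0,0,0,10],[0,0,0,0,0,0,10]]'; python3 -c "
from h import *
st(.591,.0532,.097)"
```

```text
time_s: 66.55
tcp_pos: [0.591, 0.0532, 0.0975]
eef_rot: [-156.3, 90.0, -156.3]
contact_force: [0.6, -0.6, 0.4]
gripper_width: 0.0226
t 66.55 tcp [0.591  0.0532 0.0975] jaw ang 89.99 axis [-0. -0. -1.] F [ 0.6 -0.6  0.4] w 0.0226
shift cm (tool x,y,z): [ 0.05  0.   -0.  ]
```

Set down, release, rise and back off toward the robot for the final check.

```bash
python3 -m creep '[[0,0,0,0.07,0,0,10],[0,0,0,0,0,0,10],[0,0,0,0,0,0,40],[0,0,0,0,0,0,70],[0,0,0,0,0,0,100],[0,0,0,0,0,0,100],[0,0,0,0,0,0,100],[0,0,0,0,0,0,100]]' && python3 -m creep '[[0,0,0,-1.5,0,0,100],[0,0,0,-3,0,0,100],[0,0,0,-3,0,0,100],[0,0,0,-3,0,0,100],[0,0,0,-2,-3,-1.35,100],[0,0,0,-1,-4.2,-1.9,100],[0,0,0,0,-4.2,-1.9,100],[0,0,0,0,-4.2,-1.9,100]]' && python3 -m creep '[[0,0,0,0,-4.2,-1.9,100],[0,0,0,0,-4.2,-1.9,100],[0,0,0,0,-4.2,-1.9,100],[0,0,0,0,-4.2,-1.9,100],[0,0,0,0,-3,-1,100],[0,0,0,0,-1,-0.4,100],[0,0,0,0,0,0,100],[0,0,0,0,0,0,100]]'; python3 -c "
from h import *
st()
G=dict(crucible_mid=(.5117,.3585,.076),beaker_mid=(.6095,-.122,.003),flask_mid=(.5372,-.042,.003),cylinder_mid=(.591,.0535,.003),dropper_mid=(.4975,.0717,.003),dish_mid=(.5207,-.1555,.003))
for n in('scene','top'):
  im,d=r.capture(n)
  if n=='scene':cv2.imwrite('pics/s11.png',cv2.resize(im,(800,600)))
  for q,g in G.items(): x,i=find(q,n,g[:2],g[2]);print(n,q,None if x is None else np.round((x-g[:2])*1000,1),round(i,2))"
```

```text
time_s: 67.35
tcp_pos: [0.591, 0.0532, 0.0969]
eef_rot: [-167.6, 90.0, -167.6]
contact_force: [0.7, 0.0, 0.1]
gripper_width: 0.0652
time_s: 68.15
tcp_pos: [0.5198, -0.1039, 0.2325]
eef_rot: [10.8, 89.9, 10.9]
contact_force: [0.5, 0.1, 0.7]
gripper_width: 0.0873
time_s: 68.95
tcp_pos: [0.4305, -0.3105, 0.2318]
eef_rot: [87.4, 90.0, 87.3]
contact_force: [-0.3, 0.8, -0.9]
gripper_width: 0.0876
t 68.95 tcp [ 0.4305 -0.3105  0.2318] jaw ang 89.95 axis [ 0.  0. -1.] F [-0.3  0.8 -0.9] w 0.0876
scene crucible_mid [ 0.8 -0.8] 0.95
scene beaker_mid [ 1.2 -0.2] 0.95
scene flask_mid [1.7 0.4] 0.91
scene cylinder_mid [0.6 1.2] 0.84
scene dropper_mid [ 0.7 -0. ] 0.89
scene dish_mid [0.2 1.6] 0.68
top crucible_mid [-1.6 -0.2] 0.93
top beaker_mid [ 3.5 20.9] 0.26
top flask_mid [0.4 0.5] 0.96
top cylinder_mid [2.5 1. ] 0.82
top dropper_mid [-0.1 -1.2] 0.88
top dish_mid None 0
```

View pics/s11.png

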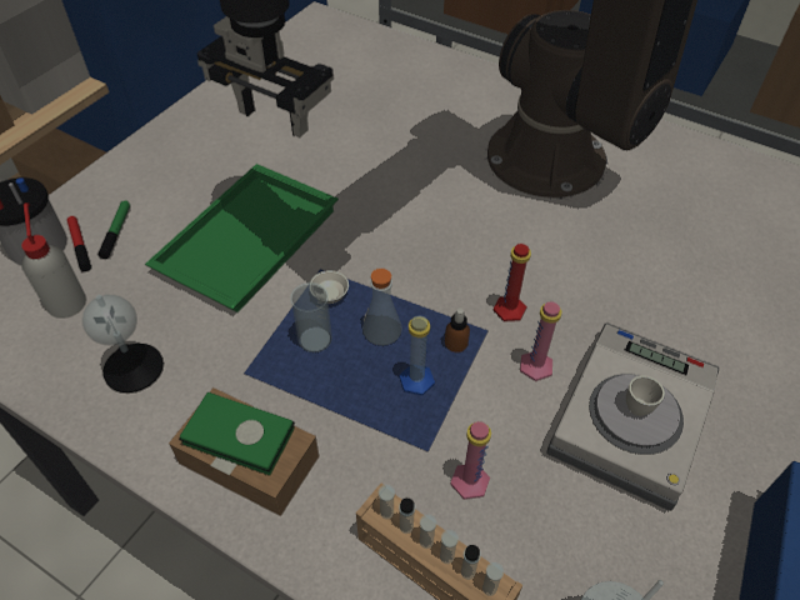

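The last picture shows the beaker (312,320), flask (380,310) and cylinder (418,355) upright at their original spots. The crucible is on the pan at (645,395), and the dropper and dish are untouched. I'm handing it in.

```bash
python3 -c "
from plant import r
print(r.close_job())"
```

```text
the job is handed in; nothing more can be done
None
```

The job is done and handed in at about 69 s of the 149 s allowed. The cylinder, flask and beaker went into the tray and the crucible onto the middle of the pan. The beaker, flask and cylinder then went back to their places on the mat, in that order.

**Last checks (scene camera):**

| Object | Offset | From |
|---|---|---|
| Crucible | about 1 mm | pan centre |
| Beaker | about 1 mm | its starting place |
| Flask | about 2 mm | its starting place |
| Cylinder | about 1 mm | its starting place |
| Dropper bottle | about 1 mm | its starting place |
| Dish | about 2 mm (partly hidden) | its starting place |

Everything stands upright in the last picture, and the gripper is clear of it all.

**Checks that failed or disagreed:**
- **Beaker, top camera:** the final fit put it 21 mm off, with a very poor overlap (0.26). I put this down to the arm blocking the view. A clear top view right after I set it down had it about 1 mm from its place.
- **Dish, top camera:** not found in the last top picture.
- **Crucible and cylinder, top camera:** these read 1.6 mm and 2.7 mm off, a little more than the scene camera gave.
- **Grip:** the first grips on the flask and the beaker closed on their rims. I raised the gripper and gripped both at the rim before lifting.

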